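Put the tile cartons away on the sloping racks

ROBOT

A 6-joint arm with a two-finger parallel gripper is mounted at the origin on the work surface. World frame = base frame: x ahead of the robot, y to its left, z up, the work surface at z = 0. Lengths are in m, angles in rad, forces in N, time in s.
With the tool pointing down it reaches from about 0.375 to 0.975 m from the base axis. Payload 3.8 kg.
Tool frame: the origin (TCP) lies on the centre line of the jaws, within the pads' length; the fingertips stand 25 mm ahead of it and the grasp point (between the pads) lies 6 mm ahead of it; z points along the fingers, y is the direction in which the jaws open and shut (so a half turn about z gives the same grasp; the last joint's range is limited). The gripper opens to 85 mm and grips with 20 to 120 N. Pads are 22 mm wide; open, the fingers measure 114 mm over their backs; the gripper's body (76 mm by 85 mm) begins 54 mm behind the grasp point. The pads swing forward as they close: fully open they stand 13 mm farther back than shut.
Start: joints at [1.299, 0.264, 1.604, -0, 1.274, -0.037], TCP at [0.157, 0.656, 0.256] pointing down, gripper open.
Joint ranges: [-2.63, 2.63], [-0.94, 2.18], [0.31, 2.57], [-1.31, 4.45], [0, 2.66], [-2.55, 2.55]. Speed limits (rad/s): [2.57, 2.57, 3.14, 3.14, 3.14, 3.14].

INTERFACE

Orientations are given as a rotation vector (axis times angle).
In Python, from workcell import bot gives the robot as it stands.
- The arm moves only by the tool servo_tool, never from a script. Its argument "moves" is a list of rows, each a list of 3 entries, a list of its own where there are three numbers: the closure in counts, from 0 (fully open) to 255 (shut), then the shift along the tool's x, y, z in m, then the turn about the tool's z in rad. A call has exactly 8 rows; each row shifts and turns the pose as measured when the row begins, along the tool's axes as they then stand; what a row does not reach is not made up. A row lasts 1/12 s, in which the tool goes at most 41.7 mm and 7.16 degrees, less where a joint would pass 70% of its speed; a pose out of reach is approached as far as the arm can. A call is refused whole if a number of a shift passes 0.0417 or a number of a turn 0.125, either way. A call with a gripper value outside its range is refused whole. The fingers move at their own pace and stop on an object; "newtons" is the grip in N (left out, the last holds). Time passes only in rows, so rows that do not move let the fingers close, or fill a call up. It gives the time, the measured TCP pose, the force and the opening at its end, in the units of the state.
- bot.read_state(): the state, without advancing time (a new reading comes with each control period).
- bot.read_camera(name): name is "scene" or "top" or "wrist"; returns a dict with "pixels" (420x560x3 uint8, red, green, blue), "depth" (420x560 float32, m along the optical axis (not along the pixel's ray), 0 where there is no reading), "intrinsics" (3x3 intrinsics, pixels), "R" (3x3) and "t" (3): a world point X has camera coordinates R X + t. Camera axes: x right, y down, z forward; pixel columns grow to the right and rows downward; lengths in m; the calibration is good to about 2 mm. A picture is of the moment at which its call begins.
- bot.finish_job(): hands the job in, once; it reports no verdict.
The state is a dict: "time": time; "q": joint angles; "joint_vel": joint speeds; "joint_torque": joint torques, N m; "tool_pos": TCP position; "tcp_rot": TCP orientation; "wrist_force": force on the tool from outside, world axes, zero at the start; "torque": the same for the moment, N m; "width": opening from 0.0 (shut) to 1.0 (fully open).
Only numpy, scipy, OpenCV 4.12 (cv2) and the standard library are available. Lean on these libraries where they do the work, as an engineer would, in place of code of your own. Each camera call takes 0.05 s, during which the arm holds its last target.

TASK

Put the four cardboard tile cartons away on the two sloping wooden racks: the two long cartons on the deep rack and the two short ones on the shallow rack, on each rack the thick carton underneath and the thin one flat on top of it. Every carton lies sample tile up with its length running down the slope, square to the rack and centred across its width, its end right back against the backstop. Leave the plaster mould, the tool cup and the paper tube where they are.

Things in the scene. Friction and masses are not known exactly. Their poses are not given: they have to be found in the camera images.
- long_thick_center (a point): centre (half-way up) of the long thick cardboard tile carton: 100 x 54 x 46 mm (length along its x, width along its y, height along its z), closed, rigid, pale paper tape along the middle of the top and a small terracotta sample tile glued on top near one end; lies flat on the bench, sample tile (+z side) up; 0.1 to 0.6 kg; grip it across the 54 mm width
- long_thin_center (a point): centre (half-way up) of the long thin cardboard tile carton: 100 x 54 x 26 mm (length along its x, width along its y, height along its z), closed, rigid, pale paper tape along the middle of the top and a small terracotta sample tile glued on top near one end; lies flat on the bench, sample tile (+z side) up; 0.1 to 0.6 kg; grip it across the 54 mm width
- short_thick_center (a point): centre (half-way up) of the short thick cardboard tile carton: 70 x 54 x 46 mm (length along its x, width along its y, height along its z), closed, rigid, pale paper tape along the middle of the top and a small terracotta sample tile glued on top near one end; lies flat on the bench, sample tile (+z side) up; 0.1 to 0.6 kg; grip it across the 54 mm width
- short_thin_center (a point): centre (half-way up) of the short thin cardboard tile carton: 70 x 54 x 26 mm (length along its x, width along its y, height along its z), closed, rigid, pale paper tape along the middle of the top and a small terracotta sample tile glued on top near one end; lies flat on the bench, sample tile (+z side) up; 0.1 to 0.6 kg; grip it across the 54 mm width
- deep_rack_bed: plywood bed of the deep rack (fixed), 125 mm long, 100 wide, open sides, sloping 0.26 rad down away from the robot to a backstop 10 mm thick, 66 high, as wide, square to the bed. Origin: on the bed's top at the foot of the backstop's front face, mid-width, 28 mm above the bench; x down the slope into the backstop (bed from -125 mm to 0), y across, z square to the bed, up. For the long cartons
- shallow_rack_bed: plywood bed of the shallow rack (fixed), 88 mm long, 100 wide, open sides, sloping 0.26 rad down away from the robot to a backstop 10 mm thick, 66 high, as wide, square to the bed. Origin: on the bed's top at the foot of the backstop's front face, mid-width, 28 mm above the bench; x down the slope into the backstop (bed from -88 mm to 0), y across, z square to the bed, up. For the short cartons
- mould_center (a point): centre (half-way up) of a loose plaster press-mould block, 80 x 80 x 34 mm, with a round hollow in its top; bystander among the cartons, leave it alone
- tool_cup: white ceramic cup with modelling tools standing in it, 76 mm across, 100 mm tall (tools to 180 mm); origin under its centre; bystander, leave it alone
- tube: white paper tube standing on end, 60 mm across, 120 mm tall; origin under its centre; bystander, leave it alone

How it is judged:
By the outcome, as a careful person would: the job done as asked, in the order asked, and still so for the second after the job is handed in, with the robot touching nothing.
It also fails if it takes over 120 s, if anything falls off the work surface, if the arm or the gripper's body presses on something with over 40 N, if the wrist force passes 120 N, or if a joint passes its speed limit or range.

## Working session

There is one attempt and no reset: what is moved stays moved. The work goes in short steps, Python scripts to look and compute and a tool call to move; the robot and the scene stay as the last step left them, time stands still between calls to the robot, and variables do not carry over. Pictures are saved under pics/ and viewed, and the job is handed in when it is done.

Besides the shell and the picture viewer there is one more tool, called after "Call:" as name(argument=value, ...), one argument or row to a line, values as JSON. servo_tool: Moves the arm, as the interface text tells. Its arguments: {"type":"object","properties":{"moves":{"type":"array","items":{"type":"array"}},"newtons":{"type":"number"}},"required":["moves"]}

```bash
mkdir -p pics; ls
python3 - <<'E'
from workcell import bot
import cv2
print(bot.read_state())
for n in ["scene","top","wrist"]:
    c=bot.read_camera(n)
    cv2.imwrite(f"pics/{n}0.png",c["pixels"][:,:,::-1])
    print(n,c["intrinsics"].tolist(),c["R"].round(4).tolist(),c["t"].round(4).tolist(),(c["depth"]>0).mean())
E
```

```text
pics
{'time': 0.0, 'q': array([ 1.29910259e+00,  2.64765080e-01,  1.60537155e+00,  1.87001916e-05,
        1.27370417e+00, -3.68714814e-02]), 'joint_vel': array([ 0.00097715,  0.00134176, -0.00037942, -0.00151479, -0.00023082,
        0.00029697]), 'joint_torque': array([-2.47598211e-03, -5.15112376e+01, -3.67304564e+01, -2.54414554e-04,
        1.31766958e-02, -4.30541746e-06]), 'tool_pos': array([0.15684853, 0.65582983, 0.25495525]), 'tcp_rot': array([-0.36797685, -3.11959994,  0.00348472]), 'wrist_force': array([-0.4842317 ,  0.43668573,  0.62007344]), 'torque': array([-0.01748034,  0.02552853,  0.00631406]), 'width': 0.9987321078226585}
scene [[506.1274949061802, 0.0, 271.63277613360356], [0.0, 506.1274949061802, 213.1342812676666], [0.0, 0.0, 1.0]] [[-0.6493, 0.7606, 0.0019], [0.6268, 0.5365, -0.5651], [-0.4308, -0.3657, -0.825]] [0.3642, -0.333, 1.6038] 0.9957482993197279
top [[431.01950770226654, 0.0, 286.34504566434737], [0.0, 431.01950770226654, 208.68378957731835], [0.0, 0.0, 1.0]] [[-0.0233, -0.9997, 0.0009], [-0.9771, 0.0226, -0.2116], [0.2115, -0.0058, -0.9774]] [0.014, 0.5449, 1.0024] 0.9959863945578231
wrist [[300.8935593207006, 0.0, 280.74656027564214], [0.0, 300.8935593207006, 208.4974745141634], [0.0, 0.0, 1.0]] [[0.2315, 0.9728, -0.0025], [0.9389, -0.2228, 0.2624], [0.2547, -0.0631, -0.965]] [-0.6753, -0.0365, 0.3783] 0.9951658163265306
```

View pics/scene0.png

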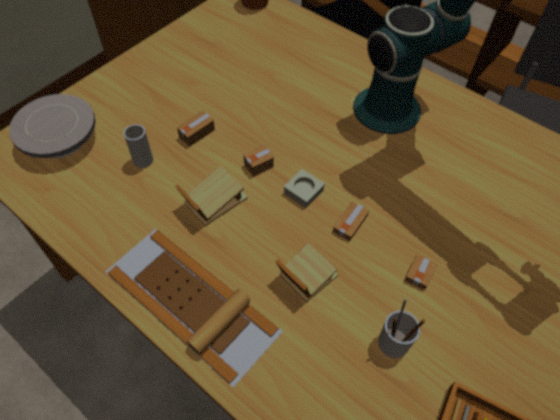

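View pics/top0.png

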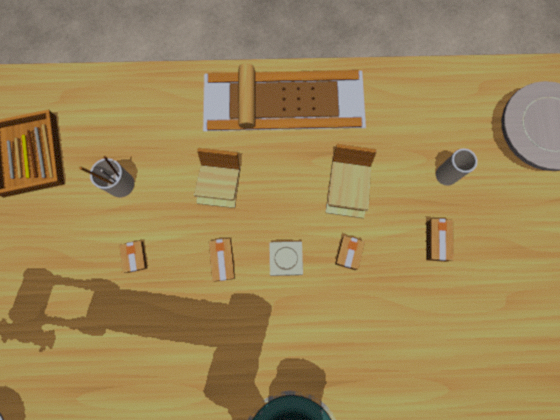

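View pics/wrist0.png

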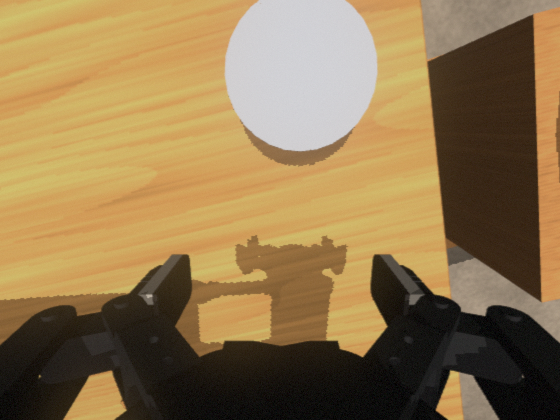

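The scene view shows, from left, the long thick carton (196,128), short thick (258,160), mould (304,187), long thin (351,220) and short thin (421,270). The deep rack is near (213,193) and the shallow rack near (308,270). In the top view the racks are at (350,185) for deep and (218,180) for shallow. Next I measure positions.

```bash
cat > h.py <<'E'
from workcell import bot
import numpy as np, cv2
from scipy.spatial.transform import Rotation as Rn
np.set_printoptions(suppress=True,precision=4)
def pts(c):
    d=c["depth"]; K=c["intrinsics"]; h,w=d.shape
    u,v=np.meshgrid(np.arange(w),np.arange(h))
    P=np.stack([(u-K[0,2])/K[0,0]*d,(v-K[1,2])/K[1,1]*d,d],-1)
    return (P-np.array(c["t"]))@np.array(c["R"])
def ray(c,uv,z):
    K=c["intrinsics"];R=np.array(c["R"]);t=np.array(c["t"])
    uv=np.atleast_2d(uv).astype(float)
    d=np.c_[(uv[:,0]-K[0,2])/K[0,0],(uv[:,1]-K[1,2])/K[1,1],np.ones(len(uv))]@R
    o=-R.T@t
    return o+d*((z-o[2])/d[:,2])[:,None]
def st():
    s=bot.read_state(); R=Rn.from_rotvec(s["tcp_rot"]).as_matrix()
    return s,R
E
python3 - <<'E'
from h import *
for n in ["top","scene"]:
    c=bot.read_camera(n); P=pts(c); z=P[:,:,2]
    print(n,"table z",np.median(z[(abs(z)<.03)]))
    m=((z>.012)&(c["depth"]>0)&(P[...,0]>.3)&(P[...,0]<.72)&(abs(P[...,1])<.6)).astype(np.uint8)
    k,l,s,ce=cv2.connectedComponentsWithStats(m)
    for i in range(1,k):
        if s[i,4]<60: continue
        q=P[l==i]; 
        zt=np.percentile(q[:,2],95)
        top=q[abs(q[:,2]-np.median(q[:,2]))<.006]
        r=cv2.minAreaRect((top[:,:2]*1000).astype(np.float32))
        print(i,s[i].tolist(),"zmed",np.median(q[:,2]).round(4),"z95",zt.round(4),"rect",np.round(r[0],1),np.round(r[1],1),round(r[2],1))
s,R=st(); c=bot.read_camera("wrist")
o=-np.array(c["R"]).T@np.array(c["t"]); print("cam in tool",R.T@(o-s["tool_pos"]),"R cam<-tool",np.array(c["R"])@R); print(R)
E
```

```text
top table z -0.0009149638359619713
1 [505, 135, 22, 26, 351] zmed 0.0687 z95 0.0726 rect [ 689.6 -580.7] [60.7 38.5] 0.1
2 [328, 144, 49, 68, 2519] zmed 0.0468 z95 0.0873 rect [ 613.9 -161.6] [ 99.9 137.7] 80.3
3 [194, 148, 46, 53, 1959] zmed 0.0429 z95 0.0887 rect [626.4 177.3] [100.2  96. ] 82.2
4 [437, 149, 40, 36, 933] zmed 0.0803 z95 0.1185 rect [ 639.2 -423.1] [56.8 56.5] 0.5
5 [50, 150, 13, 35, 260] zmed 0.0321 z95 0.0412 rect [676.4 591.8] [86.5 16.2] 0.0
6 [79, 156, 55, 40, 1149] zmed 0.0749 z95 0.1454 rect [632.  434.4] [72.3 70.6] 66.1
21 [427, 219, 27, 42, 1074] zmed 0.0443 z95 0.0477 rect [ 463.9 -378.6] [ 55.2 100.1] 85.8
22 [336, 236, 29, 34, 695] zmed 0.0446 z95 0.0478 rect [ 437.  -153.3] [54.  70.6] 72.6
23 [209, 238, 26, 43, 904] zmed 0.0251 z95 0.0284 rect [428.7 166. ] [100.4  53.9] 6.0
24 [119, 241, 27, 32, 668] zmed 0.0249 z95 0.0287 rect [441.5 387.8] [71.2 55.3] 11.5
25 [270, 242, 33, 33, 947] zmed 0.0316 z95 0.0358 rect [427.1   5. ] [79.  79.4] 89.0
scene table z -0.0029271428758653483
1 [177, 111, 38, 33, 704] zmed 0.0405 z95 0.0457 rect [ 469.1 -378.2] [ 
[... 399 characters left out ...]
.0292 z95 0.0342 rect [431.1   5.7] [84.6 82.4] 0.8
21 [333, 202, 36, 36, 697] zmed 0.0225 z95 0.0265 rect [432.5 165.9] [105.6  55. ] 6.3
23 [275, 244, 62, 55, 1652] zmed 0.0388 z95 0.0877 rect [635.2 176.3] [100.3 100.2] 81.8
24 [406, 255, 31, 33, 602] zmed 0.0227 z95 0.0262 rect [444.8 387.5] [74.3 53.9] 10.8
26 [379, 299, 46, 58, 1332] zmed 0.0739 z95 0.1438 rect [639.2 436.3] [70.7 73. ] 89.5
27 [440, 382, 23, 36, 237] zmed 0.0357 z95 0.0402 rect [678.  591.5] [17.  82.2] 90.0
cam in tool [ 0.0648  0.0015 -0.1179] R cam<-tool [[ 0.0012  1.      0.0004]
 [-0.9649  0.0013 -0.2625]
 [-0.2625 -0.0001  0.9649]]
[[-0.9726  0.2327 -0.0003]
 [ 0.2327  0.9726 -0.0011]
 [ 0.     -0.0011 -1.    ]]
```

```bash
cat > rack.py <<'E'
from h import *
def rack(c,box,verbose=True):
    P=pts(c); x0,x1,y0,y1=box
    m=(c["depth"]>0)&(P[...,0]>x0)&(P[...,0]<x1)&(P[...,1]>y0)&(P[...,1]<y1)&(P[...,2]>.022)&(P[...,2]<.075)
    q=P[m]; rng=np.random.default_rng(0); best=None
    for _ in range(800):
        a=q[rng.choice(len(q),3,False)]; n=np.cross(a[1]-a[0],a[2]-a[0]); 
        if np.linalg.norm(n)<1e-5: continue
        n/=np.linalg.norm(n); n*=np.sign(n[2])
        if n[2]<.9 or n[0]<.1: continue
        i=abs((q-a[0])@n)<.0025
        if best is None or i.sum()>best.sum(): best=i
    for _ in range(3):
        b=q[best]; ce=b.mean(0); n=np.linalg.svd(b-ce)[2][2]; n*=np.sign(n[2]); best=abs((q-ce)@n)<.0025
    b=q[best]
    ex=np.array([n[2],0,-n[0]]);ex/=np.linalg.norm(ex);ey=np.cross(n,ex)
    uv=np.c_[(b-ce)@ex,(b-ce)@ey]*1000
    r=cv2.minAreaRect(uv.astype(np.float32))
    print("n",n,"tilt",np.arccos(n[2]).round(4),"yaw of downhill deg",np.degrees(np.arctan2(n[1],n[0])).round(2),"N",len(b))
    print("rect",np.round(r[0],1),np.round(r[1],1),round(r[2],2))
    bx=cv2.boxPoints(r)/1000; W=ce+bx[:,:1]*ex+bx[:,1:]*ey; print(W)
    return n,ce,b
E
python3 - <<'E'
from rack import *
c=bot.read_camera("top")
rack(c,(.52,.72,-.23,-.09)); rack(c,(.54,.72,.11,.25))
p=c["pixels"][130:230,180:400]; cv2.imwrite("pics/topcrop.png",cv2.resize(p,None,fx=3.6,fy=3.6,interpolation=cv2.INTER_CUBIC)[:,:,::-1])
E
```

```text
n [ 0.2545 -0.0451  0.966 ] tilt 0.2614 yaw of downhill deg -10.04 N 1458
rect [ 2.5 -0.5] [100.  128.7] 80.66
[[ 0.539  -0.1995  0.059 ]
 [ 0.6615 -0.2204  0.0258]
 [ 0.6784 -0.1217  0.0259]
 [ 0.5558 -0.1009  0.0592]]
n [ 0.2613 -0.0371  0.9645] tilt 0.2671 yaw of downhill deg -8.07 N 1024
rect [3.4 0.3] [100.4  98.9] 82.26
[[0.5731 0.1339 0.0504]
 [0.6675 0.1206 0.0243]
 [0.6816 0.2199 0.0243]
 [0.5871 0.2332 0.0504]]
```

View pics/topcrop.png

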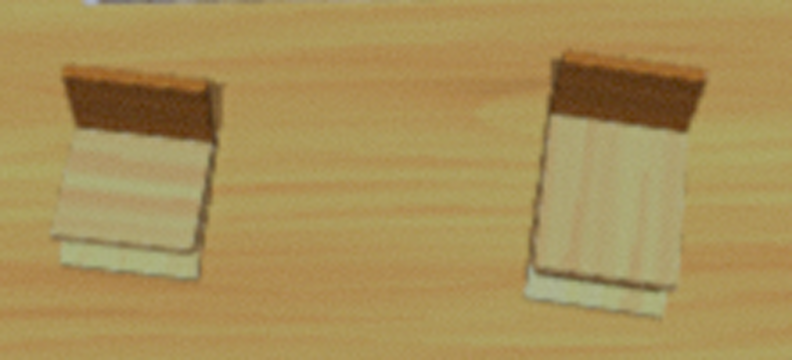

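The crop shows both beds clearly: shallow at (135,190) and deep at (610,200), with the brown backstops at their far ends. I take the deep rack origin as about (0.6665,-0.1706), yaw -9.75°, and the shallow rack origin as about (0.664,0.172), yaw -8.0°. The first move is towards the long thick carton.

Call:
servo_tool(
  moves=[
    [0,[-0.0267,-0.0308,0.002],0],
    [0,[-0.0267,-0.0308,0.002],0],
    [0,[-0.0267,-0.0308,0.002],0],
    [0,[-0.0267,-0.0308,0.002],0],
    [0,[-0.0267,-0.0308,0.002],0],
    [0,[-0.0267,-0.0308,0.002],0],
    [0,[-0.0267,-0.0308,0.002],0],
    [0,[-0.0267,-0.0308,0.002],0],
  ],
  newtons=30,
)

```text
time: 1.02
tool_pos: [0.3077, 0.3665, 0.2374]
tcp_rot: [0.348, 3.122, 0.008]
wrist_force: [1.0, -0.4, -0.2]
width: 0.999
```

Call:
servo_tool(
  moves=[
    [0,[-0.0267,-0.0308,0.002],0],
    [0,[-0.0267,-0.0308,0.002],0],
    [0,[-0.0267,-0.0308,0.002],0],
    [0,[-0.0267,-0.0308,0.002],0],
    [0,[-0.0267,-0.0308,0.002],0],
    [0,[-0.0267,-0.0308,0.002],0],
    [0,[-0.0128,-0.0388,0],0],
    [0,[-0.0128,-0.0388,0],0],
  ],
)

```text
time: 1.68
tool_pos: [0.4343, 0.0626, 0.2267]
tcp_rot: [0.342, 3.113, 0.015]
wrist_force: [1.4, -0.2, -0.4]
width: 1.001
```

Call:
servo_tool(
  moves=[
    [0,[-0.0128,-0.0388,0],0],
    [0,[-0.0128,-0.0388,0],0],
    [0,[-0.0128,-0.0388,0],0],
    [0,[-0.0128,-0.0388,0],0],
    [0,[-0.0128,-0.0388,0],0],
    [0,[-0.0128,-0.0388,0],0],
    [0,[-0.0128,-0.0388,0],0],
    [0,[-0.0128,-0.0388,0],0],
  ],
)

```text
time: 2.35
tool_pos: [0.4645, -0.2696, 0.2278]
tcp_rot: [0.345, 3.103, 0.014]
wrist_force: [1.1, 0.6, 0.7]
width: 1.001
```

```bash
cat >> h.py <<'E'
def go(x,y,z,yaw):
    s,R=st(); d=R.T@(np.array([x,y,z])-s["tool_pos"])
    cur=np.degrees(np.arctan2(R[1,0],R[0,0])); 
    t=(yaw-cur+90)%180-90
    print("t",round(s["time"],2),"pos",s["tool_pos"],"yaw tool x",cur.round(2),"tilt",np.degrees(np.arccos(-R[2,2])).round(2),"F",s["wrist_force"].round(1),"w",round(s["width"],3))
    a=np.radians(t); R2=R@Rn.from_euler('z',-a).as_matrix()
    print("shift in present axes",d,"| turn about tool z",round(-a,4),"| shift after turning",R2.T@(np.array([x,y,z])-s["tool_pos"]))
E
python3 -c "
from h import *
go(.4639,-.3786,.035,-4.2)"
```

```text
t 2.35 pos [ 0.4645 -0.2696  0.2278] yaw tool x 167.32 tilt 1.23 F [1.1 0.6 0.7] w 1.001
shift in present axes [-0.0197 -0.1086  0.192 ] | turn about tool z -0.1479 | shift after turning [-0.0035 -0.1103  0.192 ]
```

Call:
servo_tool(
  moves=[
    [0,[0,0,0],-0.074],
    [0,[0,0,0],-0.074],
    [0,[0,-0.025,0.02],0],
    [0,[0,-0.025,0.02],0],
    [0,[0,-0.025,0.02],0],
    [0,[-0.002,-0.02,0.02],0],
    [0,[-0.001,-0.012,0.01],0],
    [0,[0,0,0],0],
  ],
)

```text
time: 3.02
tool_pos: [0.4635, -0.394, 0.1385]
tcp_rot: [0.118, 3.109, -0.003]
wrist_force: [-0.4, 1.0, 0.3]
width: 0.993
```

```bash
python3 -c "
from h import *
go(.4639,-.3786,.035,-4.2)
c=bot.read_camera('wrist');cv2.imwrite('pics/w1.png',c['pixels'][:,:,::-1])"
```

```text
t 3.02 pos [ 0.4635 -0.394   0.1385] yaw tool x 175.65 tilt 1.72 F [-0.4  1.   0.3] w 0.993
shift in present axes [0.0039 0.0155 0.1034] | turn about tool z -0.0026 | shift after turning [0.0039 0.0155 0.1034]
```

View pics/w1.png

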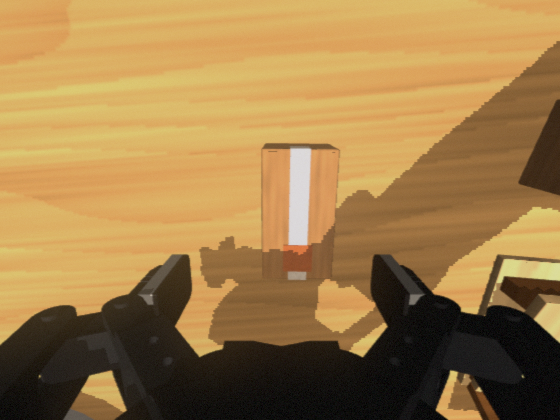

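The wrist view shows the carton at (262–340, 145–280), between the fingers and about 15 mm off in y as computed. I correct that and descend, watching the tilt drift.

Call:
servo_tool(
  moves=[
    [0,[0.002,0.008,0.02],0],
    [0,[0.001,0.007,0.02],0],
    [0,[0,0,0.01],0],
    [0,[0,0,0],0],
    [0,[0,0,0],0],
    [0,[0,0,0],0],
    [0,[0,0,0],0],
    [0,[0,0,0],0],
  ],
)

```text
time: 3.73
tool_pos: [0.4678, -0.3781, 0.0965]
tcp_rot: [0.115, 3.1, -0.011]
wrist_force: [0.3, -0.6, 0.0]
width: 0.998
```

```bash
python3 -c "
from h import *
go(.4639,-.3786,.035,-4.2)
s,R=st();print(R, s['q'],s['joint_vel'])"
```

```text
t 3.73 pos [ 0.4678 -0.3781  0.0965] yaw tool x 175.76 tilt 2.27 F [ 0.3 -0.6  0. ] w 0.998
shift in present axes [ 0.0062 -0.0004  0.0613] | turn about tool z -0.0007 | shift after turning [ 0.0062 -0.0004  0.0613]
[[-0.9965  0.0742  0.0387]
 [ 0.0739  0.9972 -0.0088]
 [-0.0392 -0.0059 -0.9992]] [-0.7315  0.2533  1.934   0.0243  0.9197 -2.2426] [ 0.0029 -0.0143 -0.0151 -0.0001  0.0021 -0.0007]
```

Call:
servo_tool(
  moves=[
    [0,[0,0,0],0],
    [0,[0,0,0],0],
    [0,[0,0,0],0],
    [0,[0,0,0],0],
    [0,[0,0,0],0],
    [0,[0,0,0],0],
    [0,[0,0,0],0],
    [0,[0,0,0],0],
  ],
)

```text
time: 4.4
tool_pos: [0.4693, -0.3801, 0.0998]
tcp_rot: [0.116, 3.096, -0.017]
wrist_force: [0.2, 0.4, 0.0]
width: 0.998
```

```bash
python3 -c "
from h import *
go(.4639,-.3786,.035,-4.2)
s,R=st();print(R, s['q'],s['joint_vel'],s['joint_torque'])
P=pts(bot.read_camera('top'))
s,R=st();print(s['q'],s['joint_vel'],s['time'])"
```

```text
t 4.4 pos [ 0.4693 -0.3801  0.0998] yaw tool x 175.74 tilt 2.56 F [0.2 0.4 0. ] w 0.998
shift in present axes [0.0083 0.0017 0.0645] | turn about tool z -0.0011 | shift after turning [0.0083 0.0017 0.0645]
[[-0.9963  0.0748  0.0428]
 [ 0.0743  0.9972 -0.0126]
 [-0.0436 -0.0094 -0.999 ]] [-0.7322  0.2505  1.9306  0.0242  0.9204 -2.2426] [-0.002   0.003   0.0013 -0.0007  0.0002 -0.    ] [ -0.0013 -45.7433 -31.727    0.0836  -0.2139  -0.    ]
[-0.7322  0.2506  1.9306  0.0242  0.9204 -2.2426] [ 0.0009 -0.0012  0.0009 -0.0008  0.0015 -0.0004] 4.45
```

Call:
servo_tool(
  moves=[
    [0,[0.003,0.001,0.02],0],
    [0,[0.003,0.001,0.02],0],
    [0,[0.002,0,0.015],0],
    [0,[0.001,0,0.008],0],
    [0,[0.001,0,0.004],0],
    [0,[0,0,0],0],
    [0,[0,0,0],0],
    [0,[0,0,0],0],
  ],
)

```text
time: 5.12
tool_pos: [0.464, -0.3797, 0.0322]
tcp_rot: [0.115, 3.093, -0.021]
wrist_force: [-0.0, -0.4, -0.4]
width: 0.999
```

```bash
python3 -c "
from h import *
go(.4639,-.3786,.035,-4.2)
s,R=st();print(R[:,2], s['q'],s['joint_vel'],s['joint_torque'])
c=bot.read_camera('wrist');cv2.imwrite('pics/w2.png',c['pixels'][:,:,::-1])"
```

```text
t 5.12 pos [ 0.464  -0.3797  0.0322] yaw tool x 175.74 tilt 2.79 F [-0.  -0.4 -0.4] w 0.999
shift in present axes [ 0.      0.0011 -0.0029] | turn about tool z -0.001 | shift after turning [ 0.      0.0011 -0.0029]
[ 0.0462 -0.0155 -0.9988] [-0.7379  0.3304  1.9776  0.0276  0.7892 -2.2531] [ 0.0002 -0.0043 -0.0088  0.0019  0.0021 -0.0003] [ -0.0241 -46.7187 -28.5416   0.075   -0.2505  -0.0011]
```

View pics/w2.png

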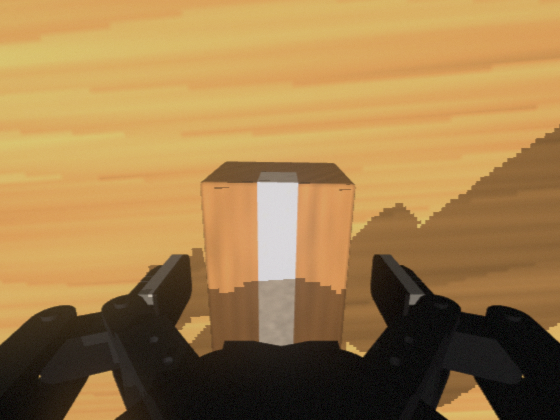

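The carton is centred between the fingers, with edges at 203 and 352. I close the gripper.

Call:
servo_tool(
  moves=[
    [255,[0,0,0],0],
    [255,[0,0,0],0],
    [255,[0,0,0],0],
    [255,[0,0,0],0],
    [255,[0,0,0],0],
    [255,[0,0,-0.02],0],
    [255,[0,0,-0.03],0],
    [255,[0,0,-0.03],0],
  ],
  newtons=30,
)

```text
time: 5.83
tool_pos: [0.4546, -0.3732, 0.1053]
tcp_rot: [0.116, 3.107, -0.003]
wrist_force: [-0.7, -0.5, -4.1]
width: 0.629
```

```bash
python3 -c "
from h import *
go(.61,-.16,.12,-9.75)
s,R=st();print(R[:,2], s['q'],s['joint_vel'],s['joint_torque'])
"
```

```text
t 5.83 pos [ 0.4546 -0.3732  0.1053] yaw tool x 175.74 tilt 1.86 F [-0.7 -0.5 -4.1] w 0.629
shift in present axes [-0.1395  0.2242 -0.0104] | turn about tool z 0.0958 | shift after turning [-0.1174  0.2365 -0.0104]
[ 0.0323 -0.0031 -0.9995] [-0.7404  0.2247  1.951   0.0241  0.9401 -2.2508] [-0.0131 -0.4471 -0.1675 -0.0114  0.6779  0.009 ] [  0.0982 -44.2657 -32.4762   0.1151  -0.7679  -0.0081]
```

Call:
servo_tool(
  moves=[
    [255,[0,0,-0.01],0.096],
    [255,[-0.0124,0.0236,0],0],
    [255,[-0.0124,0.0236,0],0],
    [255,[-0.0124,0.0236,0],0],
    [255,[-0.0124,0.0236,0],0],
    [255,[-0.0124,0.0236,0],0],
    [255,[-0.0124,0.0236,0],0],
    [255,[-0.0124,0.0236,0],0],
  ],
)

```text
time: 6.5
tool_pos: [0.5676, -0.2248, 0.1204]
tcp_rot: [0.287, 3.098, -0.006]
wrist_force: [0.5, 0.5, -3.9]
width: 0.627
```

```bash
python3 -c "
from h import *
go(.614,-.162,.13,-9.75)
s,R=st();print(R[:,2])
"
```

```text
t 6.5 pos [ 0.5676 -0.2248  0.1204] yaw tool x 169.41 tilt 1.76 F [ 0.5  0.5 -3.9] w 0.627
shift in present axes [-0.0343  0.0703 -0.0086] | turn about tool z -0.0147 | shift after turning [-0.0354  0.0698 -0.0086]
[ 0.0299 -0.0068 -0.9995]
```

Call:
servo_tool(
  moves=[
    [255,[-0.012,0.023,-0.004],-0.007],
    [255,[-0.01,0.02,-0.004],-0.007],
    [255,[-0.006,0.012,0],0],
    [255,[-0.002,0.005,0],0],
    [255,[0,0,0],0],
    [255,[0,0,0],0],
    [255,[0,0,0],0],
    [255,[0,0,0],0],
  ],
)

```text
time: 7.17
tool_pos: [0.6048, -0.1632, 0.1214]
tcp_rot: [0.259, 3.114, -0.001]
wrist_force: [0.1, -0.3, -4.2]
width: 0.63
```

```bash
python3 -c "
from h import *
go(.614,-.162,.13,-9.75)
s,R=st();print(R[:,2])
for n in ['wrist','top']:
  c=bot.read_camera(n);cv2.imwrite('pics/%s3.png'%n,c['pixels'][:,:,::-1])
"
```

```text
t 7.17 pos [ 0.6048 -0.1632  0.1214] yaw tool x 170.49 tilt 0.95 F [ 0.1 -0.3 -4.2] w 0.63
shift in present axes [-0.009   0.0027 -0.0084] | turn about tool z 0.0042 | shift after turning [-0.009   0.0028 -0.0084]
[ 0.0164 -0.0019 -0.9999]
```

View pics/wrist3.png

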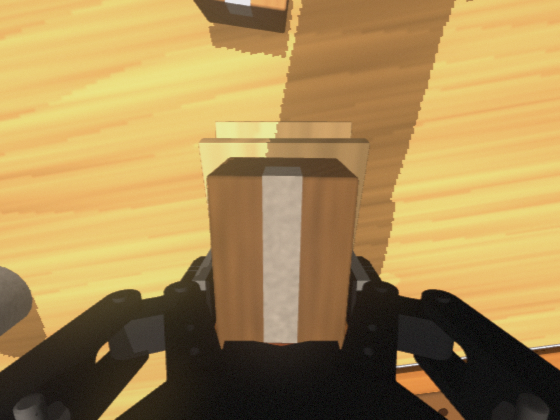

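Image up is towards the robot. The near bed edge at (200–368, row 140) has its centre at 284, and the carton's near edge (210–357) also has its centre at 284, so they line up within about 1 mm. I descend to just above contact.

Call:
servo_tool(
  moves=[
    [255,[-0.004,0.001,0.008],0.004],
    [255,[-0.004,0.001,0.01],0],
    [255,[-0.001,0,0.006],0],
    [255,[0,0,0.003],0],
    [255,[0,0,0],0],
    [255,[0,0,0],0],
    [255,[0,0,0],0],
    [255,[0,0,0],0],
  ],
  newtons=20,
)

```text
time: 7.93
tool_pos: [0.6142, -0.1651, 0.0905]
tcp_rot: [0.272, 3.115, -0.001]
wrist_force: [0.1, 0.4, -3.5]
width: 0.628
```

```bash
python3 -c "
from h import *
go(.6164,-.162,.0755,-9.75)
s,R=st();print(R[:,2])
"
```

```text
t 7.93 pos [ 0.6142 -0.1651  0.0905] yaw tool x 170.02 tilt 0.86 F [ 0.1  0.4 -3.5] w 0.628
shift in present axes [-0.0014  0.0034  0.0151] | turn about tool z -0.004 | shift after turning [-0.0014  0.0034  0.0151]
[ 0.0149 -0.0017 -0.9999]
```

```bash
python3 -c "
from h import *
c=bot.read_camera('top')
p=c['pixels'][125:235,300:400]; cv2.imwrite('pics/t4.png',cv2.resize(p,None,fx=5,fy=5,interpolation=cv2.INTER_CUBIC)[:,:,::-1])
c=bot.read_camera('wrist');cv2.imwrite('pics/w4.png',c['pixels'][:,:,::-1])
"
```

```text
(no output)
```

View pics/t4.png

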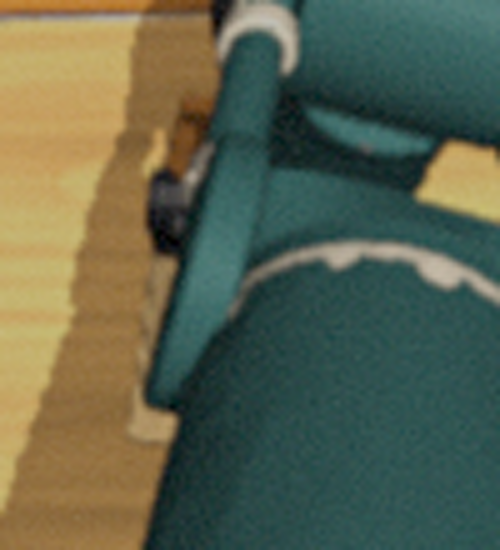

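View pics/w4.png

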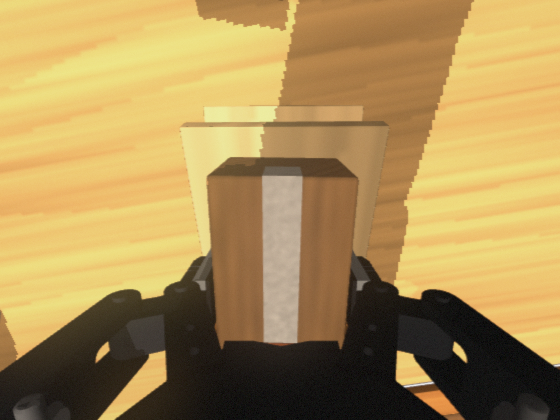

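```bash
cat > wr.py <<'E'
from h import *
# subpixel front edge of bed in wrist view: colour/depth step in columns, then side ends in rows
c=bot.read_camera('wrist'); P=pts(c); d=c['depth']; s,R=st()
m=(P[...,2]>.035)&(P[...,2]<.075)&(d>0)
m[260:]=0
k,l,q,_=cv2.connectedComponentsWithStats(m.astype(np.uint8))
for i in range(1,k):
    if q[i,4]<300: continue
    M=l==i; print("comp",q[i].tolist())
    W=P[M]; T=(W-s['tool_pos'])@R
    # left & right side edges in tool frame, per row
    rows=[]
    for v in range(q[i,1]+2,q[i,1]+q[i,3]):
        u=np.where(M[v])[0]
        if len(u)<8: continue
        a=(P[v,u[0]]-s['tool_pos'])@R; b=(P[v,u[-1]]-s['tool_pos'])@R
        rows.append([v,u[0],u[-1],a[0],a[1],b[0],b[1]])
    rows=np.array(rows)
    for r in rows[::8]: print(r[:3].astype(int),(r[3:]*1000).round(1),"mid y",((r[4]+r[6])*500).round(2))
E
python3 wr.py
```

```text
comp [179, 121, 210, 138, 11713]
[123 184 385] [ 66.5 -45.9  66.6  51.7] mid y 2.87
[131 180 388] [ 62.8 -47.   62.9  53.2] mid y 3.11
[139 181 385] [ 59.  -47.   59.2  51.5] mid y 2.21
[147 183 385] [ 55.1 -46.9  55.3  52.5] mid y 2.77
[155 184 383] [ 51.2 -46.7  51.3  52.3] mid y 2.8
[163 186 382] [ 47.1 -46.3  47.2  52.5] mid y 3.12
[171 187 380] [ 42.8 -46.8  43.   52.3] mid y 2.74
[179 189 379] [ 38.5 -46.4  38.5  52.9] mid y 3.27
[187 190 377] [ 34.3 -46.1  34.1  52.4] mid y 3.13
[195 191 376] [ 29.2 -47.   29.5  52.5] mid y 2.75
[203 193 375] [ 24.5 -46.5  24.9  52.6] mid y 3.02
[211 194 373] [ 19.6 -46.7  19.9  52.4] mid y 2.85
[219 196 372] [ 14.8 -46.1  14.9  52.7] mid y 3.31
[227 197 370] [  9.4 -46.4   9.3  52.7] mid y 3.14
[235 199 369] [  4.2 -45.9   4.1  52.8] mid y 3.44
[243 200 367] [ -1.3 -46.1  -1.8  52.7] mid y 3.33
[251 202 366] [ -7.3 -45.9  -7.7  53.1] mid y 3.6
```

The wrist view (near bed edge 181–388 at row 124; tape middle at 282 at the top and 280 at the bottom) gives the carton about 1.1° of yaw and about 2 mm of lateral offset relative to the bed. I correct both and lower the carton until it lies over onto the slope.

Call:
servo_tool(
  moves=[
    [255,[0,0.001,0],-0.01],
    [255,[0,0.0012,0],-0.009],
    [255,[-0.0005,0,0.004],0],
    [255,[-0.0005,0,0.004],0],
    [255,[0,0,0.004],0],
    [255,[0,0,0.003],0],
    [255,[0,0,0],0],
    [255,[0,0,0],0],
  ],
)

```text
time: 8.75
tool_pos: [0.6209, -0.1633, 0.0806]
tcp_rot: [0.238, 3.107, -0.003]
wrist_force: [0.5, -0.1, -0.1]
width: 0.622
```

```bash
python3 -c "
from h import *
go(.6164,-.162,.0755,-9.75)
s,R=st();print(R[:,2])
c=bot.read_camera('wrist');cv2.imwrite('pics/w5.png',c['pixels'][:,:,::-1])
"; python3 wr.py | head -4
```

```text
t 8.75 pos [ 0.6209 -0.1633  0.0806] yaw tool x 171.22 tilt 1.49 F [ 0.5 -0.1 -0.1] w 0.622
shift in present axes [0.0048 0.0006 0.005 ] | turn about tool z 0.017 | shift after turning [0.0048 0.0005 0.005 ]
[ 0.0257 -0.0038 -0.9997]
comp [167, 105, 229, 155, 16067]
[107 170 331] [ 73.1 -48.   73.4  24.4] mid y -11.8
[115 167 395] [ 69.6 -48.4  69.6  50.4] mid y 1.01
[123 169 393] [ 66.2 -47.8  66.3  50.7] mid y 1.45
```

View pics/w5.png

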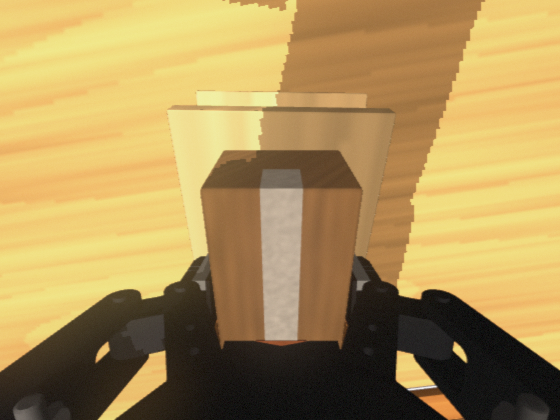

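Call:
servo_tool(
  moves=[
    [255,[0,0,0],0.009],
    [255,[0,0,0],0.008],
    [255,[0.001,0,0.001],0],
    [255,[0.001,0,0.001],0],
    [255,[0,0,0],0],
    [255,[0,0,0],0],
    [255,[0,0,0],0],
    [255,[0,0,0],0],
  ],
)

```text
time: 9.52
tool_pos: [0.6209, -0.1641, 0.0804]
tcp_rot: [0.267, 3.099, -0.005]
wrist_force: [1.3, 1.2, 1.4]
width: 0.627
```

```bash
python3 -c "
from h import *
go(.6164,-.162,.0755,-9.75)
s,R=st();print(R[:,2])
c=bot.read_camera('wrist');cv2.imwrite('pics/w6.png',c['pixels'][:,:,::-1])
"; python3 wr.py
```

```text
t 9.52 pos [ 0.6209 -0.1641  0.0804] yaw tool x 170.17 tilt 1.8 F [1.3 1.2 1.4] w 0.627
shift in present axes [0.005  0.0013 0.0047] | turn about tool z -0.0015 | shift after turning [0.005  0.0013 0.0047]
[ 0.0308 -0.006  -0.9995]
comp [165, 105, 231, 155, 16316]
[107 170 390] [ 73.2 -48.7  73.1  49.6] mid y 0.43
[115 165 394] [ 69.5 -48.8  69.6  50.3] mid y 0.74
[123 167 392] [ 66.2 -48.6  66.3  50.2] mid y 0.81
[131 169 391] [ 62.8 -48.6  62.9  50.8] mid y 1.12
[139 170 389] [ 59.3 -48.6  59.4  50.4] mid y 0.89
[147 172 388] [ 55.6 -48.6  55.7  50.9] mid y 1.14
[155 174 386] [ 51.9 -48.3  52.1  50.3] mid y 0.99
[163 175 385] [ 47.9 -49.   48.1  50.9] mid y 0.98
[171 177 383] [ 44.1 -48.5  44.3  50.4] mid y 0.95
[179 178 382] [ 40.1 -48.6  39.8  51.4] mid y 1.38
[187 180 380] [ 36.  -48.3  35.9  50.6] mid y 1.19
[195 182 378] [ 31.5 -48.3  31.6  50.3] mid y 1.01
[203 183 377] [ 27.  -48.5  27.3  50.4] mid y 0.93
[211 185 375] [ 22.4 -48.3  22.6  50.2] mid y 0.95
[219 187 374] [ 17.7 -48.   18.   50.4] mid y 1.2
[227 188 372] [ 12.6 -48.4  12.8  50.4] mid y 1.0
[235 190 371] [  7.3 -48.4   7.9  50.6] mid y 1.09
[243 192 369] [  2.4 -47.8   2.   50.8] mid y 1.48
[251 193 368] [ -3.  -48.   -3.3  50.9] mid y 1.47
[259 195 366] [  5.5 -38.3   5.3  41.1] mid y 1.44
```

View pics/w6.png

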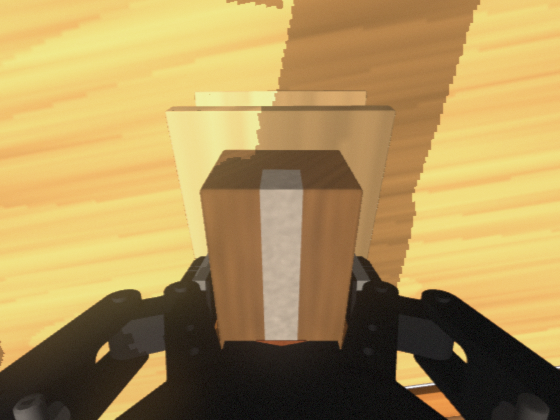

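Call:
servo_tool(
  moves=[
    [255,[0,0,0.005],0],
    [255,[0,0,0.005],0],
    [255,[0,0,0.004],0],
    [255,[0,0,0.002],0],
    [255,[0,0,0.001],0],
    [255,[0,0,0.001],0],
    [255,[0,0,0.001],0],
    [255,[0,0,0.001],0],
  ],
)

```text
time: 10.28
tool_pos: [0.6262, -0.1654, 0.0749]
tcp_rot: [0.267, 3.091, -0.007]
wrist_force: [-2.6, 0.3, 8.9]
width: 0.63
```

```bash
python3 -c "
from h import *
go(.6164,-.162,.0755,-9.75)
s,R=st();print(R[:,2])
c=bot.read_camera('wrist');cv2.imwrite('pics/w7.png',c['pixels'][:,:,::-1])
P=pts(c); v,u=np.mgrid[195:335:10,225:255:15]; q=P[v.ravel(),u.ravel()]; a=np.linalg.lstsq(np.c_[q[:,:2],np.ones(len(q))],q[:,2],rcond=None)[0]; print('top slope',a)
"
```

```text
t 10.28 pos [ 0.6262 -0.1654  0.0749] yaw tool x 170.14 tilt 2.28 F [-2.6  0.3  8.9] w 0.63
shift in present axes [ 0.0102  0.0016 -0.001 ] | turn about tool z -0.0019 | shift after turning [ 0.0102  0.0016 -0.001 ]
[ 0.039  -0.0079 -0.9992]
top slope [-0.2514  0.0404  0.252 ]
```

View pics/w7.png

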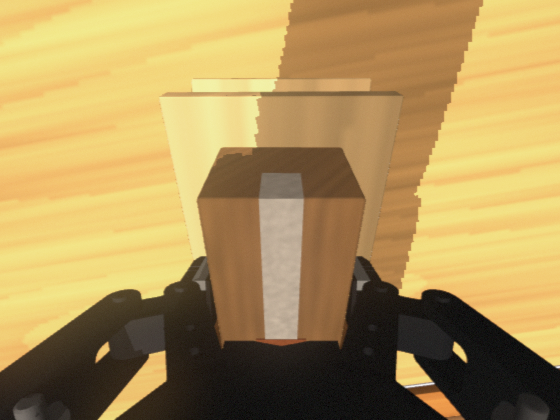

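The carton top now slopes 0.25 rad, so it is nearly flush. I slide it down into the backstop.

Call:
servo_tool(
  moves=[
    [255,[-0.004,0,0.001],0],
    [255,[-0.004,0,0.001],0],
    [255,[-0.004,0,0.001],0],
    [255,[-0.004,0,0.001],0],
    [255,[-0.004,0,0.001],0],
    [255,[-0.004,0,0.001],0],
    [255,[-0.004,0,0.001],0],
    [255,[-0.004,0,0.001],0],
  ],
)

```text
time: 11.0
tool_pos: [0.6309, -0.1665, 0.0731]
tcp_rot: [-0.262, -3.105, -0.004]
wrist_force: [-13.9, 3.4, 18.6]
width: 0.629
```

```bash
cat > chk.py <<'E'
from h import *
import sys
go(.6164,-.162,.0755,-9.75)
s,R=st();print(R[:,2])
c=bot.read_camera('wrist');cv2.imwrite('pics/%s.png'%sys.argv[1],c['pixels'][:,:,::-1])
P=pts(c); v,u=np.mgrid[200:335:10,225:255:15]; q=P[v.ravel(),u.ravel()]; a=np.linalg.lstsq(np.c_[q[:,:2],np.ones(len(q))],q[:,2],rcond=None)[0]; print('top slope',np.hypot(a[0],a[1]),a)
E
python3 chk.py w8
```

```text
t 11.0 pos [ 0.6309 -0.1665  0.0731] yaw tool x 170.36 tilt 1.46 F [-13.9   3.4  18.6] w 0.629
shift in present axes [ 0.0151  0.002  -0.002 ] | turn about tool z 0.0019 | shift after turning [ 0.0151  0.0019 -0.002 ]
[-0.0251  0.0047 -0.9997]
top slope 0.26700304966448274 [-0.2405  0.116   0.259 ]
```

Call:
servo_tool(
  moves=[
    [255,[0,0,-0.0005],0],
    [0,[0,0,0],0],
    [0,[0,0,0],0],
    [0,[0,0,0],0],
    [0,[0,0,0],0],
    [0,[0,0,-0.015],0],
    [0,[0,0,-0.03],0],
    [0,[0,0,-0.03],0],
  ],
)

```text
time: 11.72
tool_pos: [0.6255, -0.165, 0.1388]
tcp_rot: [-0.26, -3.083, -0.01]
wrist_force: [0.9, -0.2, 0.3]
width: 1.003
```

```bash
python3 chk.py w9
python3 - <<'E'
from h import *
c=bot.read_camera('scene'); p=c['pixels'][140:240,160:270]; cv2.imwrite("pics/s9.png",cv2.resize(p,None,fx=5,fy=5,interpolation=cv2.INTER_CUBIC)[:,:,::-1])
E
```

```text
t 11.72 pos [ 0.6255 -0.165   0.1388] yaw tool x 170.37 tilt 2.76 F [ 0.9 -0.2  0.3] w 1.003
shift in present axes [0.0064 0.0013 0.0637] | turn about tool z 0.002 | shift after turning [0.0064 0.0013 0.0637]
[-0.047   0.0107 -0.9988]
top slope 2.555840887639864 [0.5357 2.4991 0.2227]
```

View pics/w9.png

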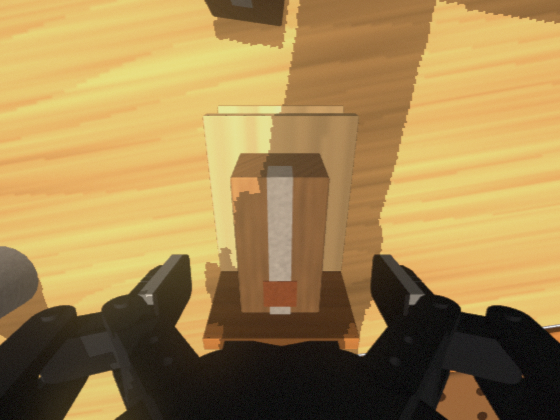

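View pics/s9.png

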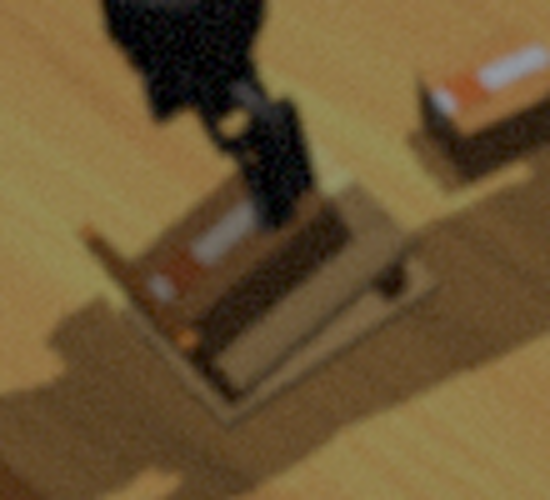

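The carton sits with its near edge at (233–329, row 177). The bed is at 204–358, so both centres are at column 281, and the far end is at the backstop. Next is the long thin carton.

Call:
servo_tool(
  moves=[
    [0,[0.025,0.0294,0],0],
    [0,[0.025,0.0294,0],0],
    [0,[0.025,0.0294,0],0],
    [0,[0.025,0.0294,0],0],
    [0,[0.025,0.0294,0],0],
    [0,[0.025,0.0294,0],0],
    [0,[0.025,0.0294,0],0],
    [0,[0.025,0.0294,0],0],
  ],
)

```text
time: 12.48
tool_pos: [0.4759, 0.1008, 0.1578]
tcp_rot: [-0.282, -3.112, -0.002]
wrist_force: [0.1, -0.3, 0.0]
width: 1.001
```

```bash
python3 -c "
from h import *
go(.4287,.165,.10,6.0)
s,R=st();print(R[:,2])"
```

```text
t 12.48 pos [0.4759 0.1008 0.1578] yaw tool x 169.66 tilt 0.95 F [ 0.1 -0.3  0. ] w 1.001
shift in present axes [0.057  0.0547 0.0588] | turn about tool z -0.2851 | shift after turning [0.0393 0.0685 0.0588]
[-0.0164  0.0027 -0.9999]
```

Call:
servo_tool(
  moves=[
    [0,[0,0,0.005],-0.095],
    [0,[0,0,0.01],-0.095],
    [0,[0,0,0.01],-0.095],
    [0,[0.012,0.022,0.01],0],
    [0,[0.01,0.018,0.01],0],
    [0,[0.006,0.012,0.005],0],
    [0,[0,0,0],0],
    [0,[0,0,0],0],
  ],
)

```text
time: 13.15
tool_pos: [0.4361, 0.1594, 0.1114]
tcp_rot: [0.204, -3.125, -0.01]
wrist_force: [0.2, 0.1, 1.0]
width: 1.002
```

```bash
cat > cart.py <<'E'
from h import *
import sys
# top-face outline of a carton in the wrist view: orange/pale mask by height
zt=float(sys.argv[1]); c=bot.read_camera('wrist'); P=pts(c); s,R=st()
m=(abs(P[...,2]-zt)<.006)&(c['depth']>0); T=(P-s['tool_pos'])@R
m&=(abs(T[...,0])<.12)&(abs(T[...,1])<.09)
m[255:,:195]=0; m[255:,368:]=0; m[338:]=0
k,l,q,ce=cv2.connectedComponentsWithStats(m.astype(np.uint8))
i=1+np.argmax(q[1:,4]); uv=np.argwhere(l==i)[:,::-1]
W=ray(c,uv,zt)[:,:2]*1000
r=cv2.minAreaRect(W.astype(np.float32)); print(q[i].tolist(),"rect",np.round(r[0],1),np.round(r[1],1),round(r[2],2))
cv2.imwrite('pics/%s.png'%sys.argv[2],c['pixels'][:,:,::-1])
E
python3 cart.py .026 w10; python3 -c "
from h import *
go(.4287,.165,.027,6.0)
s,R=st();print(R[:,2])"
```

```text
[251, 143, 80, 139, 10364] rect [431.2 165.9] [100.8  53.2] 6.11
t 13.2 pos [0.4362 0.1592 0.1115] yaw tool x -172.56 tilt 0.67 F [-1.   0.5 -0.3] w 0.997
shift in present axes [0.0059 0.0061 0.0846] | turn about tool z 0.0252 | shift after turning [0.0061 0.0059 0.0846]
[-0.0099  0.0061 -0.9999]
```

View pics/w10.png

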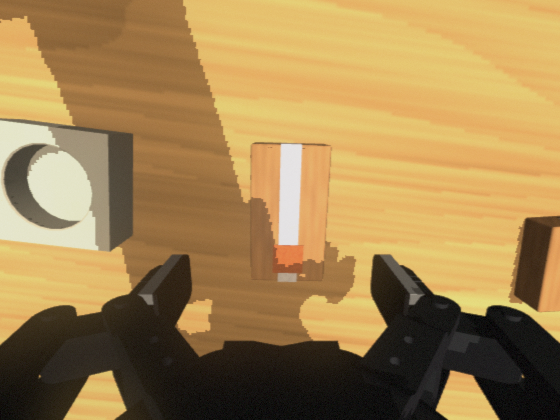

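The long thin carton's top face is at (251–331, 143–282), centre (430,166), yaw 6.1°. I descend and grip.

Call:
servo_tool(
  moves=[
    [0,[0.002,0.003,0.02],0.013],
    [0,[0.002,0.002,0.02],0.011],
    [0,[0.001,0.001,0.02],0],
    [0,[0.001,0,0.014],0],
    [0,[0,0,0.006],0],
    [0,[0,0,0],0],
    [0,[0,0,0],0],
    [0,[0,0,0],0],
  ],
)

```text
time: 13.87
tool_pos: [0.4398, 0.163, 0.0362]
tcp_rot: [-0.157, 3.131, 0.014]
wrist_force: [-0.2, 0.4, 0.2]
width: 1.003
```

```bash
python3 -c "
from h import *
go(.430,.1659,.027,6.05)
s,R=st();print(R[:,2])"
```

```text
t 13.87 pos [0.4398 0.163  0.0362] yaw tool x -174.28 tilt 0.62 F [-0.2  0.4  0.2] w 1.003
shift in present axes [0.0095 0.0038 0.0092] | turn about tool z -0.0057 | shift after turning [0.0095 0.0039 0.0092]
[ 0.0059  0.009  -0.9999]
```

Call:
servo_tool(
  moves=[
    [0,[0.006,0.003,0.006],-0.005],
    [0,[0.005,0.001,0.005],0],
    [0,[0.001,0,0.001],0],
    [0,[0,0,0],0],
    [255,[0,0,0],0],
    [255,[0,0,0],0],
    [255,[0,0,0],0],
    [255,[0,0,0],0],
  ],
  newtons=25,
)

```text
time: 14.53
tool_pos: [0.4292, 0.1668, 0.0267]
tcp_rot: [-0.165, 3.124, 0.016]
wrist_force: [0.1, -0.0, -3.0]
width: 0.624
```

```bash
python3 -c "
from h import *
go(.430,.1659,.027,6.05)
s,R=st();print(R[:,2])"
```

```text
t 14.53 pos [0.4292 0.1668 0.0267] yaw tool x -173.94 tilt 0.95 F [ 0.1 -0.  -3. ] w 0.624
shift in present axes [-0.0007 -0.0009 -0.0003] | turn about tool z 0.0002 | shift after turning [-0.0007 -0.0009 -0.0003]
[ 0.0126  0.0107 -0.9999]
```

Call:
servo_tool(
  moves=[
    [255,[0,0,-0.02],0],
    [255,[0,0,-0.03],0],
    [255,[0,0,-0.03],0],
    [255,[0,0,-0.02],0.092],
    [255,[0,0,-0.01],0.092],
    [255,[0,0,0],0.092],
    [255,[-0.03,-0.02,0],0],
    [255,[-0.03,-0.02,0],0],
  ],
)

```text
time: 15.2
tool_pos: [0.471, 0.1166, 0.1357]
tcp_rot: [-0.28, -3.125, -0.014]
wrist_force: [1.2, 0.2, -1.9]
width: 0.62
```

```bash
python3 -c "
from h import *
go(.627,-.1658,.15,-9.75)
s,R=st();print(R[:,2])"
```

```text
t 15.2 pos [0.471  0.1166 0.1357] yaw tool x 169.78 tilt 0.57 F [ 1.2  0.2 -1.9] w 0.62
shift in present axes [-0.2036 -0.2501 -0.0174] | turn about tool z -0.0083 | shift after turning [-0.2015 -0.2517 -0.0174]
[-0.0028  0.0095 -1.    ]
```

Call:
servo_tool(
  moves=[
    [255,[-0.025,-0.03,-0.003],-0.008],
    [255,[-0.025,-0.03,-0.003],0],
    [255,[-0.025,-0.03,-0.003],0],
    [255,[-0.025,-0.03,-0.003],0],
    [255,[-0.025,-0.03,-0.002],0],
    [255,[-0.02,-0.024,-0.002],0],
    [255,[-0.015,-0.018,0],0],
    [255,[-0.006,-0.008,0],0],
  ],
)

```text
time: 15.87
tool_pos: [0.605, -0.1221, 0.1435]
tcp_rot: [-0.266, -3.121, -0.015]
wrist_force: [0.6, -0.5, -3.0]
width: 0.624
```

```bash
python3 -c "
from h import *
go(.627,-.1658,.15,-9.75)
s,R=st();print(R[:,2])"
```

```text
t 15.87 pos [ 0.605  -0.1221  0.1435] yaw tool x 170.28 tilt 0.75 F [ 0.6 -0.5 -3. ] w 0.624
shift in present axes [-0.029  -0.0393 -0.0072] | turn about tool z 0.0004 | shift after turning [-0.029  -0.0393 -0.0072]
[-0.0081  0.0104 -0.9999]
```

Call:
servo_tool(
  moves=[
    [255,[-0.012,-0.016,-0.003],0],
    [255,[-0.01,-0.013,-0.003],0],
    [255,[-0.005,-0.008,0],0],
    [255,[-0.001,-0.002,0],0],
    [255,[0,0,0],0],
    [255,[0,0,0],0],
    [255,[0,0,0],0],
    [255,[0,0,0],0],
  ],
  newtons=20,
)

```text
time: 16.53
tool_pos: [0.6215, -0.1647, 0.1414]
tcp_rot: [-0.268, -3.107, -0.024]
wrist_force: [-0.2, 0.1, -2.8]
width: 0.628
```

```bash
python3 -c "
from h import *
go(.627,-.1658,.13,-9.75)
s,R=st();print(R[:,2])"; python3 chk.py w11; sed -i 's/m=(P\[...,2\]>.035)&(P\[...,2\]<.075)/m=(P[...,2]>.03)\&(P[...,2]<.068)/' wr.py; python3 wr.py
```

```text
t 16.53 pos [ 0.6215 -0.1647  0.1414] yaw tool x 170.14 tilt 1.58 F [-0.2  0.1 -2.8] w 0.628
shift in present axes [-0.0059 -0.0003  0.0113] | turn about tool z -0.0019 | shift after turning [-0.0059 -0.0004  0.0113]
[-0.0217  0.017  -0.9996]
t 16.53 pos [ 0.6215 -0.1647  0.1414] yaw tool x 170.14 tilt 1.58 F [-0.2  0.1 -2.8] w 0.628
shift in present axes [0.0039 0.0009 0.066 ] | turn about tool z -0.0019 | shift after turning [0.0039 0.0009 0.066 ]
[-0.0217  0.017  -0.9996]
top slope 0.03992239781739318 [-0.0312  0.0249  0.1646]
comp [200, 0, 81, 13, 569]
[  2 207 279] [145.9 -48.1 141.8   0.4] mid y -23.86
[ 10 262 278] [141.3 -11.2 140.9  -0.4] mid y -5.79
comp [201, 116, 156, 126, 7305]
[118 203 354] [ 70.4 -49.   70.5  48.9] mid y -0.03
[126 202 355] [ 65.4 -49.2  65.5  50. ] mid y 0.38
[134 203 354] [ 60.3 -49.1  60.4  49.6] mid y 0.23
[142 204 353] [ 55.2 -49.1  55.3  49.5] mid y 0.2
[150 205 352] [ 49.9 -49.2  49.8  49.9] mid y 0.36
[158 206 351] [ 44.4 -49.1  44.5  49.5] mid y 0.17
[166 207 350] [ 39.  -48.9  38.8  49.5] mid y 0.32
```

View pics/w11.png

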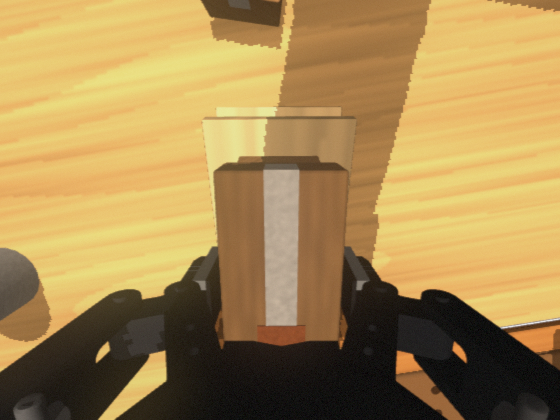

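The tape is centred at 282. The thick carton's near top edge (237–321) peeks out underneath, centred at 279, and allowing for tool roll they agree within 1 mm. I lower it onto the thick carton.

Call:
servo_tool(
  moves=[
    [255,[-0.002,-0.001,0.006],0],
    [255,[-0.001,0,0.007],0],
    [255,[0,0,0.006],0],
    [255,[0,0,0.005],0],
    [255,[0,0,0.003],0],
    [255,[0,0,0.002],0],
    [255,[0,0,0.002],0],
    [255,[0,0,0.002],0],
  ],
)

```text
time: 17.3
tool_pos: [0.6291, -0.1658, 0.1133]
tcp_rot: [-0.266, -3.119, -0.019]
wrist_force: [-4.1, 1.8, 15.0]
width: 0.624
```

```bash
python3 chk.py w12
```

```text
t 17.3 pos [ 0.6291 -0.1658  0.1133] yaw tool x 170.26 tilt 0.96 F [-4.1  1.8 15. ] w 0.624
shift in present axes [0.0127 0.0012 0.0379] | turn about tool z 0.0002 | shift after turning [0.0127 0.0012 0.0379]
[-0.0101  0.0133 -0.9999]
top slope 0.6116482183220858 [-0.2271  0.5679  0.3596]
```

View pics/w12.png

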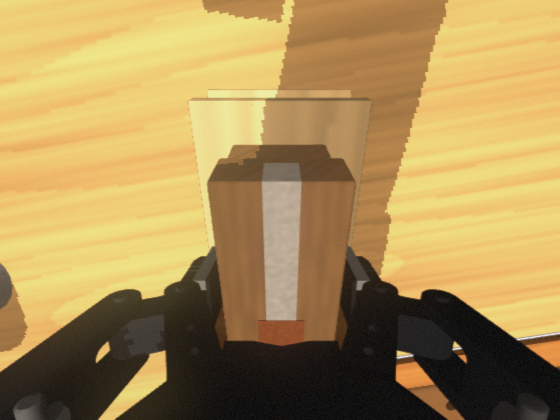

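Call:
servo_tool(
  moves=[
    [255,[-0.004,0,0.001],0],
    [255,[-0.004,0,0.001],0],
    [255,[-0.004,0,0.001],0],
    [255,[-0.004,0,0.001],0],
    [255,[-0.004,0,0.001],0],
    [255,[-0.004,0,0.001],0],
    [255,[-0.004,0,0.001],0],
    [255,[-0.004,0,0.001],0],
  ],
)

```text
time: 18.02
tool_pos: [0.6397, -0.168, 0.1101]
tcp_rot: [-0.259, -3.065, -0.028]
wrist_force: [-15.0, 3.0, 17.0]
width: 0.627
```

```bash
python3 chk.py w13
```

```text
t 18.02 pos [ 0.6397 -0.168   0.1101] yaw tool x 170.37 tilt 3.88 F [-15.   3.  17.] w 0.627
shift in present axes [0.0216 0.0015 0.0361] | turn about tool z 0.0022 | shift after turning [0.0216 0.0015 0.0361]
[-0.0634  0.0236 -0.9977]
top slope 0.2771352377612107 [-0.2309  0.1533  0.2866]
```

View pics/w13.png

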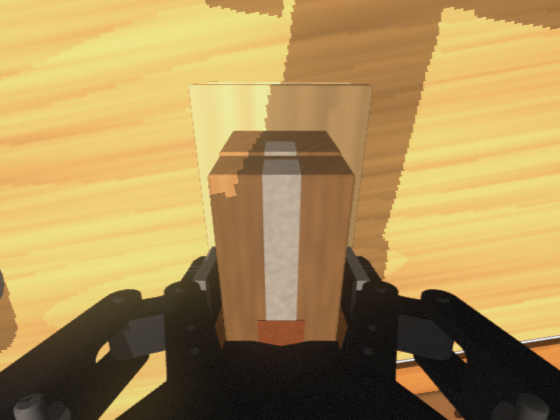

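The thin carton is at the backstop with -15 N of push. A thin strip of the thick carton's top shows at rows 153–157, so the thick one may stand about 2 mm proud. I release and look.

Call:
servo_tool(
  moves=[
    [255,[0,0,-0.0005],0],
    [0,[0,0,0],0],
    [0,[0,0,0],0],
    [0,[0,0,0],0],
    [0,[0,0,0],0],
    [0,[0.005,0,-0.015],0],
    [0,[0.01,0,-0.03],0],
    [0,[0.01,0,-0.02],0],
  ],
)

```text
time: 18.73
tool_pos: [0.6158, -0.1642, 0.1703]
tcp_rot: [-0.258, -3.051, -0.034]
wrist_force: [0.7, -0.7, 1.5]
width: 0.997
```

```bash
python3 chk.py w14
```

```text
t 18.73 pos [ 0.6158 -0.1642  0.1703] yaw tool x 170.38 tilt 4.74 F [ 0.7 -0.7  1.5] w 0.997
shift in present axes [-0.0079  0.0008  0.0945] | turn about tool z 0.0022 | shift after turning [-0.0079  0.0008  0.0945]
[-0.0776  0.0285 -0.9966]
top slope 3.245361145598366 [0.5889 3.1915 0.3494]
```

View pics/w14.png

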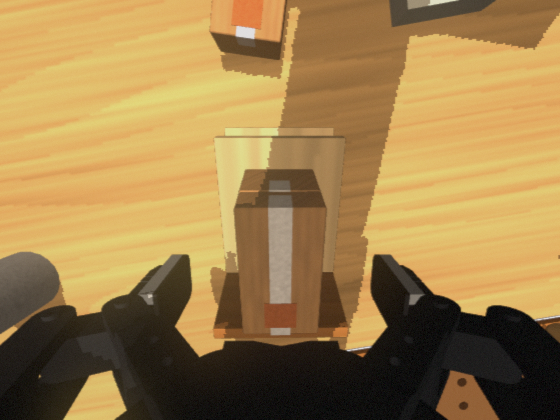

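```bash
python3 -c "
from h import *
go(.552,-.153,.10,-9.75)"
```

```text
t 18.78 pos [ 0.6162 -0.1645  0.1746] yaw tool x 170.37 tilt 4.5 F [-0.8 -0.1  2.6] w 1.001
shift in present axes [ 0.0593 -0.0005  0.0794] | turn about tool z 0.0021 | shift after turning [ 0.0593 -0.0007  0.0794]
```

Call:
servo_tool(
  moves=[
    [255,[0.025,0,0],0],
    [255,[0.025,0,0],0],
    [255,[0.012,0,0.01],0],
    [255,[0,0,0.02],0],
    [255,[0,0,0.02],0],
    [255,[0,0,0.012],0],
    [255,[0,0,0.005],0],
    [255,[0,0,0],0],
  ],
  newtons=40,
)

```text
time: 19.45
tool_pos: [0.5534, -0.1538, 0.1229]
tcp_rot: [-0.26, -3.075, -0.025]
wrist_force: [-0.1, 0.5, 0.1]
width: 0.003
```

```bash
python3 chk.py w15;python3 -c "
from h import *
go(.5704,-.156,.097,-9.75)"
```

```text
t 19.45 pos [ 0.5534 -0.1538  0.1229] yaw tool x 170.35 tilt 3.33 F [-0.1  0.5  0.1] w 0.003
shift in present axes [-0.0661  0.002   0.0437] | turn about tool z 0.0018 | shift after turning [-0.0661  0.0021  0.0437]
[-0.0542  0.021  -0.9983]
top slope 5.2866145735512164 [0.9573 5.1992 0.4876]
t 19.5 pos [ 0.5537 -0.154   0.1234] yaw tool x 170.36 tilt 3.3 F [-0.8 -0.5 -0.2] w -0.002
shift in present axes [-0.0182  0.0005  0.0255] | turn about tool z 0.0018 | shift after turning [-0.0182  0.0005  0.0255]
```

View pics/w15.png

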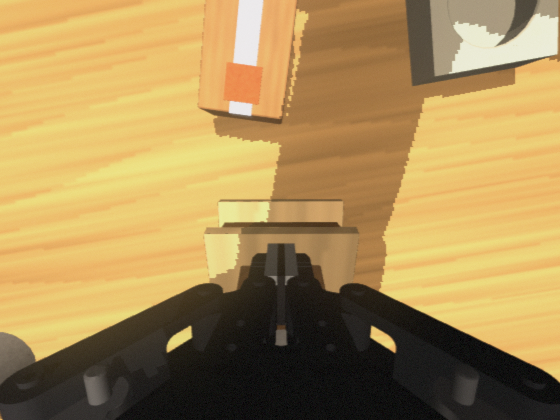

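The shut fingers, tips near (282,255), stand in front of the stack's near end. I descend, then nudge forward.

Call:
servo_tool(
  moves=[
    [255,[0,0,0.012],0],
    [255,[0,0,0.012],0],
    [255,[0,0,0.004],0],
    [255,[-0.004,0,0.001],0],
    [255,[-0.004,0,0],0],
    [255,[-0.004,0,0],0],
    [255,[-0.003,0,0],0],
    [255,[-0.003,0,0],0],
  ],
)

```text
time: 20.17
tool_pos: [0.5685, -0.1564, 0.0926]
tcp_rot: [-0.258, -3.065, -0.026]
wrist_force: [-13.7, 0.7, 13.0]
width: -0.003
```

```bash
python3 -c "
from h import *
go(.5704,-.156,.097,-9.75)"
```

```text
t 20.17 pos [ 0.5685 -0.1564  0.0926] yaw tool x 170.4 tilt 3.88 F [-13.7   0.7  13. ] w -0.003
shift in present axes [-0.0015  0.0007 -0.0045] | turn about tool z 0.0026 | shift after turning [-0.0015  0.0007 -0.0045]
```

Call:
servo_tool(
  moves=[
    [255,[-0.003,0,-0.001],0],
    [255,[-0.003,0,-0.001],0],
    [255,[-0.003,0,0],0],
    [255,[0.004,0,0],0],
    [255,[0.015,0,-0.005],0],
    [255,[0.01,0,-0.02],0],
    [255,[0,0,-0.03],0],
    [0,[0,0,-0.03],0],
  ],
)

```text
time: 20.83
tool_pos: [0.5432, -0.1525, 0.1754]
tcp_rot: [-0.253, -3.027, -0.035]
wrist_force: [-0.0, -0.4, -0.1]
width: 0.127
```

```bash
python3 chk.py w16
```

```text
t 20.83 pos [ 0.5432 -0.1525  0.1754] yaw tool x 170.49 tilt 6.07 F [-0.  -0.4 -0.1] w 0.127
shift in present axes [-0.0838  0.0014  0.0916] | turn about tool z 0.0041 | shift after turning [-0.0838  0.0018  0.0916]
[-0.101   0.0313 -0.9944]
top slope 5.882295572231896 [1.3369 5.7284 0.4297]
```

View pics/w16.png

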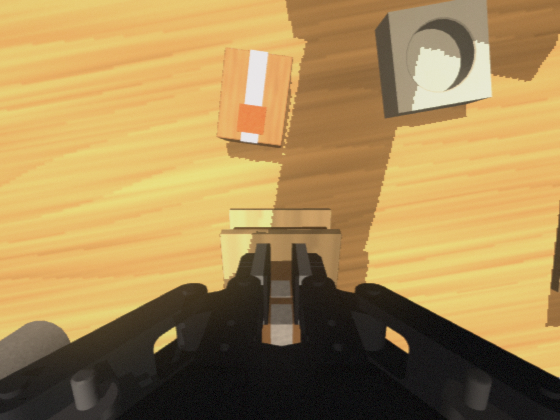

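The push against the stack is done. The fingers partly hide the view, but the thin carton's near edge now sits level with the thick one's. Next is the short thick carton, visible at (218–292, 48–147).

```bash
python3 -c "
from h import *
go(.438,-.153,.13,-17.4)"
```

```text
t 20.88 pos [ 0.5475 -0.1539  0.1827] yaw tool x 170.48 tilt 5.44 F [ 3.  -0.1  3.6] w 0.216
shift in present axes [ 0.1027 -0.018   0.0624] | turn about tool z 0.1375 | shift after turning [ 0.0992 -0.0319  0.0624]
```

Call:
servo_tool(
  moves=[
    [0,[0,0,0],0.069],
    [0,[0,0,0],0.068],
    [0,[0.026,-0.008,0.014],0],
    [0,[0.026,-0.008,0.014],0],
    [0,[0.024,-0.008,0.014],0],
    [0,[0.014,-0.005,0.012],0],
    [0,[0.006,-0.002,0.006],0],
    [0,[0,0,0],0],
  ],
)

```text
time: 21.55
tool_pos: [0.4512, -0.1561, 0.1399]
tcp_rot: [-0.475, -3.042, -0.013]
wrist_force: [-0.2, 0.9, -0.1]
width: 1.001
```

```bash
python3 cart.py .046 w17; python3 -c "
from h import *
go(.438,-.153,.033,-17.4)
s,R=st();print(R[:,2])"
```

```text
[239, 162, 75, 95, 6843] rect [ 439.7 -154. ] [53.7 70.5] 72.89
t 21.6 pos [ 0.4523 -0.1563  0.1405] yaw tool x 162.27 tilt 3.55 F [-0.1 -0.   1.2] w 1.001
shift in present axes [ 0.0079 -0.0011  0.1082] | turn about tool z -0.0058 | shift after turning [ 0.0079 -0.001   0.1082]
[-0.0592  0.0178 -0.9981]
```

View pics/w17.png

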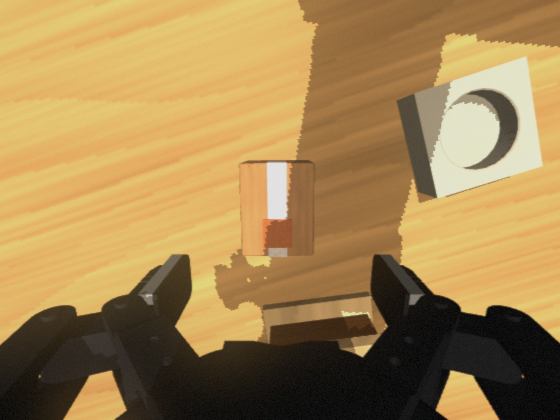

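The short thick carton is at (239–314, 162–257), centre (439,-154), yaw -17.2°. The mould is clear of the fingers. I descend.

Call:
servo_tool(
  moves=[
    [0,[0.004,-0.001,0.025],-0.003],
    [0,[0.003,0,0.025],0],
    [0,[0.003,0,0.025],0],
    [0,[0.002,0,0.018],0],
    [0,[0.001,0,0.008],0],
    [0,[0,0,0.002],0],
    [0,[0,0,0],0],
    [0,[0,0,0],0],
  ],
)

```text
time: 22.27
tool_pos: [0.4523, -0.1567, 0.0446]
tcp_rot: [-0.473, -3.071, -0.006]
wrist_force: [-0.4, 0.5, 0.5]
width: 1.002
```

```bash
python3 -c "
from h import *
go(.4385,-.1537,.033,-17.25)
s,R=st();print(R[:,2])"
```

```text
t 22.27 pos [ 0.4523 -0.1567  0.0446] yaw tool x 162.49 tilt 2.0 F [-0.4  0.5  0.5] w 1.002
shift in present axes [ 0.0137 -0.0013  0.012 ] | turn about tool z -0.0045 | shift after turning [ 0.0137 -0.0012  0.012 ]
[-0.0338  0.009  -0.9994]
```

Call:
servo_tool(
  moves=[
    [0,[0.007,-0.001,0.006],-0.004],
    [0,[0.006,0,0.005],0],
    [0,[0.003,0,0.002],0],
    [0,[0,0,0],0],
    [255,[0,0,0],0],
    [255,[0,0,0],0],
    [255,[0,0,0],0],
    [255,[0,0,0],0],
  ],
  newtons=25,
)

```text
time: 22.93
tool_pos: [0.4389, -0.1541, 0.0356]
tcp_rot: [-0.467, -3.081, -0.002]
wrist_force: [0.4, 0.5, -3.0]
width: 0.632
```

```bash
python3 -c "
from h import *
go(.4385,-.1537,.033,-17.25)
s,R=st();print(R[:,2])"
```

```text
t 22.93 pos [ 0.4389 -0.1541  0.0356] yaw tool x 162.76 tilt 1.46 F [ 0.4  0.5 -3. ] w 0.632
shift in present axes [0.0004 0.0003 0.0026] | turn about tool z 0.0002 | shift after turning [0.0004 0.0003 0.0026]
[-0.025   0.0051 -0.9997]
```

Call:
servo_tool(
  moves=[
    [255,[0,0,-0.02],0],
    [255,[0,0,-0.03],0],
    [255,[0,0,-0.03],-0.08],
    [255,[0,0,-0.02],-0.08],
    [255,[-0.014,0.034,-0.003],0],
    [255,[-0.014,0.034,0],0],
    [255,[-0.014,0.034,0],0],
    [255,[-0.014,0.034,0],0],
  ],
)

```text
time: 23.6
tool_pos: [0.5121, -0.0282, 0.1387]
tcp_rot: [-0.225, -3.1, -0.007]
wrist_force: [-0.3, 0.2, -2.3]
width: 0.628
```

```bash
python3 -c "
from h import *
go(.630,.1752,.135,-8)
s,R=st();print(R[:,2])"
```

```text
t 23.6 pos [ 0.5121 -0.0282  0.1387] yaw tool x 171.7 tilt 1.92 F [-0.3  0.2 -2.3] w 0.628
shift in present axes [-0.0874  0.2183  0.0012] | turn about tool z -0.0052 | shift after turning [-0.0886  0.2179  0.0012]
[-0.0328  0.0071 -0.9994]
```

Call:
servo_tool(
  moves=[
    [255,[-0.014,0.035,0],-0.005],
    [255,[-0.014,0.035,0],0],
    [255,[-0.014,0.035,0],0],
    [255,[-0.014,0.035,0],0],
    [255,[-0.012,0.03,0],0],
    [255,[-0.008,0.018,0],0],
    [255,[-0.003,0.007,0],0],
    [255,[0,0,0],0],
  ],
  newtons=20,
)

```text
time: 24.27
tool_pos: [0.6219, 0.1709, 0.1315]
tcp_rot: [-0.207, -3.098, -0.009]
wrist_force: [0.5, -0.2, -2.3]
width: 0.631
```

```bash
python3 chk.py w18; python3 -c "
from h import *
go(.630,.1752,.135,-8)
s,R=st();print(R[:,2])"; python3 wr.py
```

```text
t 24.27 pos [0.6219 0.1709 0.1315] yaw tool x 172.35 tilt 2.12 F [ 0.5 -0.2 -2.3] w 0.631
shift in present axes [-0.0409 -0.3309  0.0534] | turn about tool z 0.0367 | shift after turning [-0.053  -0.3292  0.0534]
[-0.0361  0.0085 -0.9993]
top slope 0.4961346414290347 [ 0.1983  0.4548 -0.0505]
t 24.32 pos [0.6212 0.1701 0.1313] yaw tool x 172.32 tilt 2.17 F [-0.4 -0.  -2.3] w 0.628
shift in present axes [-0.0079  0.0062 -0.004 ] | turn about tool z 0.0057 | shift after turning [-0.0079  0.0063 -0.004 ]
[-0.0369  0.0081 -0.9993]
comp [0, 0, 61, 35, 1675]
[ 2 11 53] [ 141.  -170.6  141.8 -144.9] mid y -157.74
[10  1 55] [ 136.1 -177.1  137.6 -145.2] mid y -161.15
[18  0 58] [ 131.2 -177.9  132.6 -143.5] mid y -160.7
[26  0 57] [ 126.9 -179.6  128.2 -145.6] mid y -162.61
comp [216, 169, 149, 83, 3907]
[171 217 362] [ 35.1 -40.8  35.1  58.2] mid y 8.71
[179 216 363] [ 30.1 -41.1  30.3  58.1] mid y 8.52
[187 217 362] [ 24.5 -40.9  24.8  57.8] mid y 8.49
[195 218 361] [ 18.9 -40.5  18.7  58.2] mid y 8.89
[203 343 360] [12.8 46.2 12.2 58.9] mid y 52.54
[211 350 358] [ 6.5 51.9  6.5 57.6] mid y 54.79
```

View pics/w18.png

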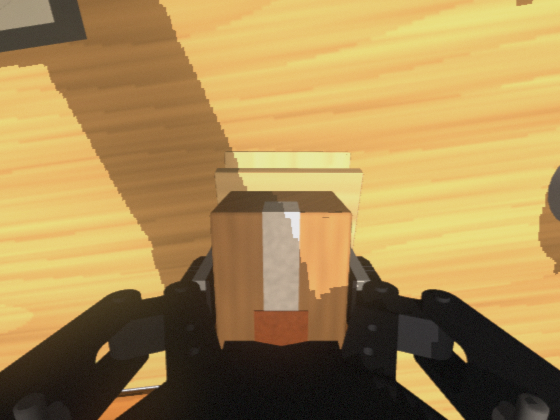

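The bed's near edge (217–362, row 170) has its centre at 289 and the carton (211–352) has its centre at 281, so it needs about +6.5 mm in tool y. I correct that while descending.

Call:
servo_tool(
  moves=[
    [255,[-0.002,0.003,0.01],0.005],
    [255,[-0.002,0.002,0.012],0],
    [255,[0,0.0015,0.01],0],
    [255,[0,0,0.006],0],
    [255,[0,0,0.002],0],
    [255,[0,0,0],0],
    [255,[0,0,0],0],
    [255,[0,0,0],0],
  ],
)

```text
time: 25.03
tool_pos: [0.6202, 0.1684, 0.0848]
tcp_rot: [-0.229, -3.089, -0.003]
wrist_force: [-0.3, -0.1, -2.3]
width: 0.627
```

```bash
python3 chk.py w19; python3 -c "
from h import *
go(.630,.1752,.0735,-8)
"; python3 wr.py
```

```text
t 25.03 pos [0.6202 0.1684 0.0848] yaw tool x 171.53 tilt 2.52 F [-0.3 -0.1 -2.3] w 0.627
shift in present axes [-0.0453 -0.3273  0.0077] | turn about tool z 0.0224 | shift after turning [-0.0526 -0.3262  0.0077]
[-0.0437  0.0052 -0.999 ]
top slope 0.43464097769836973 [ 0.1816  0.3949 -0.0762]
t 25.08 pos [0.6203 0.1683 0.0849] yaw tool x 171.53 tilt 2.51 F [ 0.6 -0.9 -2.4] w 0.627
shift in present axes [-0.0091  0.0082  0.011 ] | turn about tool z -0.0081 | shift after turning [-0.0091  0.0082  0.011 ]
comp [201, 178, 191, 82, 5942]
[180 204 388] [ 36.8 -40.5  37.4  58.4] mid y 8.97
[188 201 390] [ 33.7 -40.5  33.8  58.6] mid y 9.03
[196 202 389] [ 29.4 -40.3  29.4  58.6] mid y 9.12
[204 203 388] [ 25.1 -40.   24.8  58.9] mid y 9.42
[212 204 386] [ 20.1 -40.4  20.4  58.1] mid y 8.87
[220 205 385] [ 15.  -40.5  15.2  58.7] mid y 9.09
[228 207 383] [ 10.4 -39.7   9.9  58.8] mid y 9.55
[236 208 382] [  5.1 -39.8   5.2  58.5] mid y 9.34
[244 209 381] [ -0.  -39.7  -0.7  59.4] mid y 9.81
[252 354 379] [-5.4 43.8 -5.7 58.6] mid y 51.22
```

View pics/w19.png

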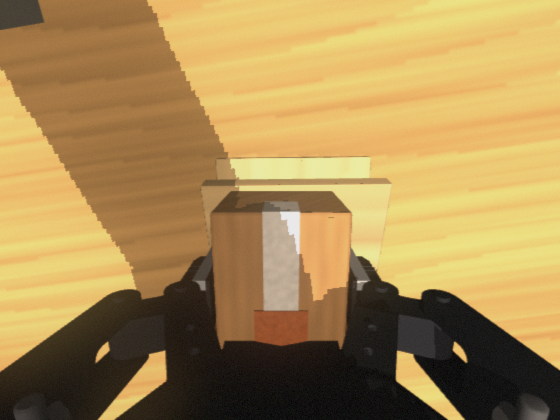

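Call:
servo_tool(
  moves=[
    [255,[-0.003,0.004,-0.001],-0.008],
    [255,[-0.003,0.004,-0.001],0],
    [255,[-0.001,0.0015,0],0],
    [255,[0,0,0],0],
    [255,[0,0,0],0],
    [255,[0,0,0],0],
    [255,[0,0,0],0],
    [255,[0,0,0],0],
  ],
)

```text
time: 25.8
tool_pos: [0.6311, 0.1786, 0.0889]
tcp_rot: [-0.213, -3.094, -0.005]
wrist_force: [-0.3, 0.2, -2.4]
width: 0.628
```

```bash
python3 -c "
from h import *
go(.630,.1752,.0735,-8)
"; python3 wr.py
```

```text
t 25.8 pos [0.6311 0.1786 0.0889] yaw tool x 172.12 tilt 2.3 F [-0.3  0.2 -2.4] w 0.628
shift in present axes [ 0.     -0.0035  0.0154] | turn about tool z 0.002 | shift after turning [ 0.     -0.0035  0.0154]
comp [180, 161, 189, 98, 8469]
[163 182 366] [ 45.6 -52.2  45.9  47.1] mid y -2.55
[171 180 368] [ 41.8 -52.2  42.   47.6] mid y -2.29
[179 182 366] [ 37.6 -51.5  37.5  47.2] mid y -2.14
[187 183 365] [ 33.  -51.6  33.1  47.1] mid y -2.24
[195 184 364] [ 28.5 -51.5  28.5  47.1] mid y -2.2
[203 186 363] [ 23.5 -51.5  23.6  47.3] mid y -2.09
[211 187 362] [ 18.5 -51.7  18.6  47.5] mid y -2.11
[219 188 361] [ 13.5 -51.8  13.3  47.6] mid y -2.06
[227 190 360] [  8.2 -51.5   8.8  47.2] mid y -2.16
[235 191 358] [  3.  -51.5   3.1  46.9] mid y -2.28
[243 192 357] [ -2.6 -51.7  -2.8  47.3] mid y -2.21
[251 194 356] [ -8.3 -51.3  -8.3  47.2] mid y -2.04
```

Call:
servo_tool(
  moves=[
    [255,[0,-0.002,0.001],0],
    [255,[0,-0.001,0.001],0],
    [255,[0,0,0],0],
    [255,[0,0,0],0],
    [255,[0,0,0],0],
    [255,[0,0,0],0],
    [255,[0,0,0],0],
    [255,[0,0,0],0],
  ],
)

```text
time: 26.52
tool_pos: [0.6299, 0.1747, 0.0862]
tcp_rot: [-0.214, -3.093, -0.004]
wrist_force: [0.2, -1.0, -2.7]
width: 0.626
```

```bash
python3 -c "
from h import *
go(.630,.1752,.0735,-8)
"; python3 wr.py
```

```text
t 26.52 pos [0.6299 0.1747 0.0862] yaw tool x 172.08 tilt 2.36 F [ 0.2 -1.  -2.7] w 0.626
shift in present axes [-0.0005  0.0005  0.0127] | turn about tool z 0.0014 | shift after turning [-0.0005  0.0005  0.0127]
comp [186, 162, 192, 95, 8708]
[164 189 374] [ 45.5 -47.4  45.6  50.9] mid y 1.76
[172 186 377] [ 41.8 -48.1  42.1  51.2] mid y 1.52
[180 188 376] [ 37.4 -47.8  37.6  51.7] mid y 1.91
[188 189 374] [ 33.1 -47.6  33.4  50.8] mid y 1.6
[196 190 373] [ 28.6 -47.5  28.8  51. ] mid y 1.73
[204 191 372] [ 23.5 -48.2  24.1  51.1] mid y 1.43
[212 193 371] [ 19.  -47.3  18.6  51.9] mid y 2.29
[220 194 369] [ 13.5 -47.9  13.8  51.3] mid y 1.68
[228 195 368] [  8.5 -47.9   8.8  51.3] mid y 1.71
[236 196 367] [  3.3 -47.9   3.3  51.6] mid y 1.86
[244 198 365] [ -2.1 -47.4  -1.9  50.9] mid y 1.76
[252 199 364] [ -7.7 -47.5  -7.8  51.3] mid y 1.9
```

Centred now: bed mid 1.75 mm against carton 1.8 mm. I lower it to flush.

Call:
servo_tool(
  moves=[
    [255,[0,0,0.004],0],
    [255,[0,0,0.005],0],
    [255,[0,0,0.004],0],
    [255,[0,0,0.003],0],
    [255,[0,0,0.002],0],
    [255,[0,0,0.002],0],
    [255,[0,0,0.002],0],
    [255,[0,0,0.002],0],
  ],
)

```text
time: 27.23
tool_pos: [0.6368, 0.1744, 0.0735]
tcp_rot: [-0.212, -3.108, -0.005]
wrist_force: [-1.2, -1.0, 5.0]
width: 0.624
```

```bash
python3 chk.py w20; python3 wr.py
```

```text
t 27.23 pos [0.6368 0.1744 0.0735] yaw tool x 172.18 tilt 1.52 F [-1.2 -1.   5. ] w 0.624
shift in present axes [-0.0255 -0.336  -0.0032] | turn about tool z 0.0337 | shift after turning [-0.0368 -0.335  -0.0032]
[-0.0261  0.0051 -0.9996]
top slope 0.5321932294817713 [ 0.0902  0.5245 -0.0539]
comp [175, 149, 212, 111, 12707]
[151 178 382] [ 53.3 -48.2  53.4  50.2] mid y 0.99
[159 175 386] [ 49.8 -48.7  50.1  50.5] mid y 0.88
[167 177 384] [ 46.1 -48.   46.2  50.5] mid y 1.27
[175 178 383] [ 42.  -48.4  42.1  50.9] mid y 1.2
[183 179 382] [ 37.7 -48.9  38.   51.1] mid y 1.06
[191 181 380] [ 33.8 -48.2  33.7  50.9] mid y 1.33
[199 182 379] [ 29.7 -48.   29.4  51.1] mid y 1.53
[207 184 377] [ 25.  -48.   25.1  50.6] mid y 1.27
[215 185 376] [ 20.3 -48.4  20.4  50.9] mid y 1.24
[223 186 374] [ 15.8 -48.4  15.7  50.5] mid y 1.04
[231 188 373] [ 11.2 -47.8  10.9  50.7] mid y 1.43
[239 189 372] [  5.7 -48.5   5.8  51. ] mid y 1.24
[247 191 370] [  0.6 -48.1   0.8  50.5] mid y 1.2
[255 192 369] [ -4.4 -48.   -4.1  50.4] mid y 1.19
```

View pics/w20.png

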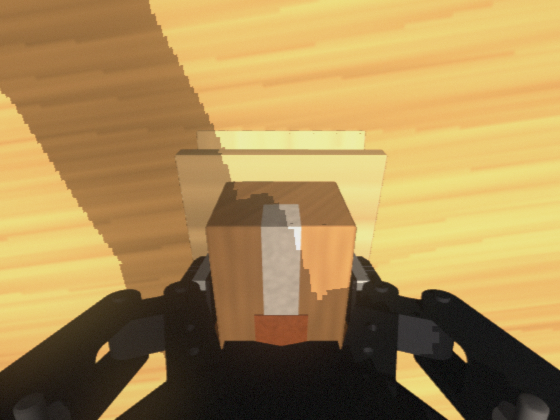

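Call:
servo_tool(
  moves=[
    [255,[0,0,0.003],0],
    [255,[-0.002,0,0.003],0],
    [255,[-0.004,0,0.002],0],
    [255,[-0.004,0,0.001],0],
    [255,[-0.004,0,0.001],0],
    [255,[-0.004,0,0.001],0],
    [255,[-0.004,0,0.001],0],
    [255,[-0.004,0,0.001],0],
  ],
)

```text
time: 28.0
tool_pos: [0.6439, 0.174, 0.0697]
tcp_rot: [-0.211, -3.064, -0.002]
wrist_force: [-14.3, -0.2, 13.0]
width: 0.628
```

```bash
sed -i 's/200:335:10,225:255:15/240:300:6,230:255:12/' chk.py; python3 chk.py w21; python3 wr.py|tail -3
```

```text
t 28.0 pos [0.6439 0.174  0.0697] yaw tool x 172.11 tilt 4.01 F [-14.3  -0.2  13. ] w 0.628
shift in present axes [-0.0185 -0.3366 -0.006 ] | turn about tool z 0.0324 | shift after turning [-0.0294 -0.3358 -0.006 ]
[-0.0697  0.0064 -0.9975]
top slope 0.25518330488460694 [-0.2529  0.0342  0.2396]
[243 188 371] [  4.4 -48.4   4.3  49.9] mid y 0.77
[251 189 370] [ -0.7 -48.6  -0.7  50.1] mid y 0.73
[259 191 369] [ -6.2 -48.5  -5.6  50. ] mid y 0.78
```

View pics/w21.png

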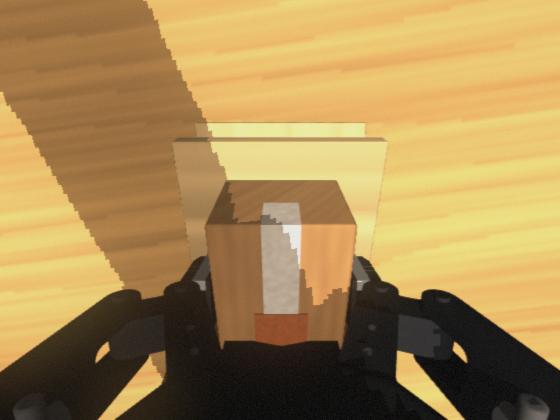

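Call:
servo_tool(
  moves=[
    [255,[0,0,-0.0005],0],
    [0,[0,0,0],0],
    [0,[0,0,0],0],
    [0,[0,0,0],0],
    [0,[0,0,0],0],
    [0,[0.002,0,-0.02],0],
    [0,[0.004,0,-0.03],0],
    [0,[0.01,0,-0.03],0],
  ],
)

```text
time: 28.77
tool_pos: [0.6297, 0.1745, 0.1431]
tcp_rot: [-0.212, -3.051, 0.004]
wrist_force: [1.5, -0.6, -0.6]
width: 0.999
```

```bash
python3 chk.py w22; python3 -c "
from h import *
go(.443,.387,.13,11.3)
s,R=st();print(R[:,2])"
```

```text
t 28.77 pos [0.6297 0.1745 0.1431] yaw tool x 172.05 tilt 4.78 F [ 1.5 -0.6 -0.6] w 0.999
shift in present axes [-0.0389 -0.3346  0.0674] | turn about tool z 0.0313 | shift after turning [-0.0493 -0.3332  0.0674]
[-0.0833  0.0033 -0.9965]
top slope 1.7982853532303873 [-0.0641  1.7971 -0.1554]
t 28.82 pos [0.6317 0.1757 0.1508] yaw tool x 172.08 tilt 4.33 F [-0.2 -0.2  4.1] w 1.002
shift in present axes [0.2139 0.1834 0.0362] | turn about tool z -0.3355 | shift after turning [0.1416 0.2436 0.0362]
[-0.0753  0.0057 -0.9971]
```

View pics/w22.png

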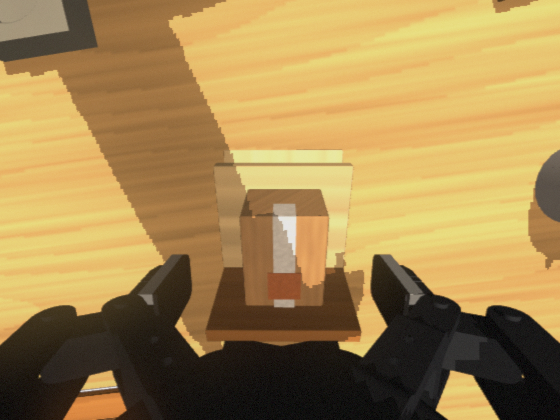

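The short thick carton (near edge 241–328) and the bed (216–352) are both centred near column 284. Now the short thin carton.

Call:
servo_tool(
  moves=[
    [0,[0.027,0.023,0.003],0],
    [0,[0.027,0.023,0.003],0],
    [0,[0.027,0.023,0.003],0],
    [0,[0.027,0.023,0.003],0],
    [0,[0.027,0.023,0.003],0],
    [0,[0.027,0.023,0.003],0],
    [0,[0.02,0.018,0.003],0],
    [0,[0.008,0.008,0.003],0],
  ],
)

```text
time: 29.48
tool_pos: [0.4697, 0.3706, 0.1463]
tcp_rot: [-0.228, -3.079, -0.014]
wrist_force: [0.9, 0.0, 0.3]
width: 0.997
```

Call:
servo_tool(
  moves=[
    [0,[0,0,0.005],-0.11],
    [0,[0,0,0.005],-0.11],
    [0,[0,0,0.005],-0.11],
    [0,[0,0,0.005],0],
    [0,[0,0,0],0],
    [0,[0,0,0],0],
    [0,[0,0,0],0],
    [0,[0,0,0],0],
  ],
)

```text
time: 30.15
tool_pos: [0.469, 0.3734, 0.1245]
tcp_rot: [0.298, -3.078, -0.028]
wrist_force: [-0.2, -0.1, 0.3]
width: 1.003
```

```bash
python3 cart.py .026 w23; python3 -c "
from h import *
go(.443,.387,.13,11.3)
s,R=st();print(R[:,2])"
```

```text
[266, 144, 75, 95, 6763] rect [443.8 387.6] [70.4 53.5] 10.47
t 30.2 pos [0.469  0.3733 0.1245] yaw tool x -168.91 tilt 2.97 F [-0.5  0.1 -0.2] w 0.995
shift in present axes [ 0.0231  0.0185 -0.004 ] | turn about tool z -0.0037 | shift after turning [ 0.0231  0.0186 -0.004 ]
[-0.0501  0.0134 -0.9987]
```

View pics/w23.png

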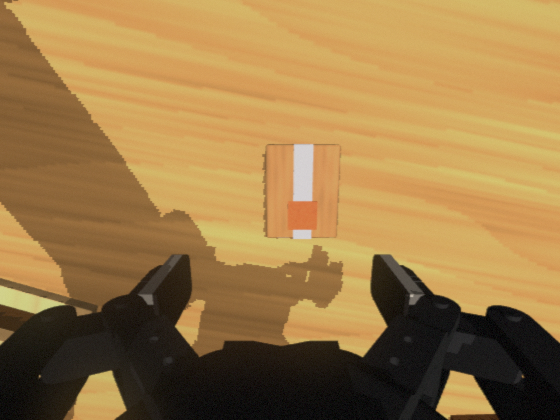

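The short thin carton is at (266–340, 144–238), centre (443,388), yaw about 10.8°. I descend onto it.

Call:
servo_tool(
  moves=[
    [0,[0.009,0.008,0.015],0.005],
    [0,[0.009,0.007,0.022],0],
    [0,[0.006,0.003,0.022],0],
    [0,[0.004,0.001,0.018],0],
    [0,[0.002,0,0.01],0],
    [0,[0,0,0.002],0],
    [0,[0,0,0],0],
    [0,[0,0,0],0],
  ],
)

```text
time: 30.87
tool_pos: [0.4364, 0.3899, 0.0398]
tcp_rot: [0.278, -3.09, -0.036]
wrist_force: [0.9, -0.1, 0.0]
width: 1.001
```

```bash
python3 -c "
from h import *
go(.4428,.3877,.0275,10.8)
s,R=st();print(R[:,2])"
```

```text
t 30.87 pos [0.4364 0.3899 0.0398] yaw tool x -169.68 tilt 2.58 F [ 0.9 -0.1  0. ] w 1.001
shift in present axes [-0.0063 -0.0037  0.012 ] | turn about tool z -0.0083 | shift after turning [-0.0063 -0.0037  0.012 ]
[-0.0404  0.0199 -0.999 ]
```

Call:
servo_tool(
  moves=[
    [0,[-0.003,-0.002,0.005],-0.008],
    [0,[-0.003,-0.001,0.005],0],
    [0,[0,0,0.002],0],
    [0,[0,0,0],0],
    [0,[0,0,0],0],
    [255,[0,0,0],0],
    [255,[0,0,0],0],
    [255,[0,0,0],0],
  ],
  newtons=25,
)

```text
time: 31.53
tool_pos: [0.4481, 0.3901, 0.0314]
tcp_rot: [0.29, -3.098, -0.044]
wrist_force: [-0.6, 0.8, 0.6]
width: 0.622
```

```bash
python3 -c "
from h import *
go(.4428,.3877,.0275,10.8)
s,R=st();print(R[:,2])"
```

```text
t 31.53 pos [0.4481 0.3901 0.0314] yaw tool x -169.28 tilt 2.37 F [-0.6  0.8  0.6] w 0.622
shift in present axes [ 0.0056 -0.0015  0.004 ] | turn about tool z -0.0015 | shift after turning [ 0.0056 -0.0015  0.004 ]
[-0.0326  0.0255 -0.9991]
```

Call:
servo_tool(
  moves=[
    [255,[0,0,-0.02],0],
    [255,[0,0,-0.03],0],
    [255,[0,0,-0.03],0],
    [255,[0,0,-0.025],0.109],
    [255,[0,0,-0.01],0.109],
    [255,[0,0,0],0.109],
    [255,[-0.022,-0.019,0],0],
    [255,[-0.026,-0.022,0],0],
  ],
)

```text
time: 32.2
tool_pos: [0.4878, 0.3414, 0.1473]
tcp_rot: [-0.233, -3.092, -0.033]
wrist_force: [-0.1, 0.2, -1.8]
width: 0.631
```

```bash
python3 -c "
from h import *
go(.640,.1735,.15,-8)
s,R=st();print(R[:,2])"
```

```text
t 32.2 pos [0.4878 0.3414 0.1473] yaw tool x 171.42 tilt 2.61 F [-0.1  0.2 -1.8] w 0.631
shift in present axes [-0.1752 -0.1431 -0.0126] | turn about tool z -0.0101 | shift after turning [-0.1738 -0.1448 -0.0126]
[-0.0386  0.0241 -0.999 ]
```

Call:
servo_tool(
  moves=[
    [255,[-0.028,-0.023,-0.003],-0.01],
    [255,[-0.028,-0.023,-0.003],0],
    [255,[-0.028,-0.023,-0.003],0],
    [255,[-0.028,-0.023,-0.002],0],
    [255,[-0.022,-0.018,0],0],
    [255,[-0.014,-0.012,0],0],
    [255,[-0.006,-0.006,0],0],
    [255,[0,0,0],0],
  ],
  newtons=20,
)

```text
time: 32.87
tool_pos: [0.6287, 0.1816, 0.148]
tcp_rot: [-0.218, -3.094, -0.03]
wrist_force: [-0.7, -0.1, -1.2]
width: 0.628
```

```bash
python3 chk.py w24; python3 -c "
from h import *
go(.640,.1735,.15,-8)
s,R=st();print(R[:,2])"; python3 wr.py
```

```text
t 32.87 pos [0.6287 0.1816 0.148 ] yaw tool x 171.97 tilt 2.56 F [-0.7 -0.1 -1.2] w 0.628
shift in present axes [-0.0387 -0.3431  0.0653] | turn about tool z 0.0301 | shift after turning [-0.049  -0.3417  0.0653]
[-0.0387  0.0223 -0.999 ]
top slope 1.6665654651175874 [-1.0138  1.3227  0.5559]
t 32.92 pos [0.628  0.1823 0.1479] yaw tool x 172.0 tilt 2.6 F [ 0.4  0.  -1.8] w 0.622
shift in present axes [-0.013  -0.007  -0.0027] | turn about tool z 0.0 | shift after turning [-0.013  -0.007  -0.0027]
[-0.0393  0.0225 -0.999 ]
comp [0, 0, 53, 37, 1512]
[ 2  9 45] [ 145.9 -185.1  147.3 -163.3] mid y -174.21
[10  1 47] [ 141.1 -191.8  142.2 -162.4] mid y -177.14
[18  1 48] [ 136.1 -192.6  136.7 -161.5] mid y -177.08
[26  0 52] [ 130.7 -193.   132.2 -160.8] mid y -176.93
[34  0  9] [ 126.6 -197.   127.  -191.9] mid y -194.44
comp [541, 153, 19, 69, 892]
[161 551 559] [ 37.4 215.4  38.1 215.9] mid y 215.64
[169 547 559] [ 31.1 213.4  32.6 212.9] mid y 213.15
[177 544 559] [ 24.9 211.   26.8 212.3] mid y 211.65
[185 541 559] [ 18.2 211.2  21.2 210.8] mid y 210.98
[193 541 559] [ 11.9 211.4  14.9 213.1] mid y 212.26
[201 543 559] [  5.1 215.    8.5 215. ] mid y 214.98
[209 547 559] [ -1.5 219.2   1.8 217.5] mid y 218.37
comp [200, 160, 138, 88, 3552]
[162 202 336] [ 38.9 -57.   38.8  40.9] mid y -8.04
[170 200 337] [ 33.5 -58.1  33.5  41.2] mid y -8.47
[178 201 336] [ 27.5 -58.   27.4  41. ] mid y -8.5
[186 202 220] [ 21.3 -58.   21.2 -44.8] mid y -51.4
[194 203 216] [ 14.8 -58.2  14.9 -48.3] mid y -53.23
[202 205 217] [  8.4 -57.3   8.5 -48.1] mid y -52.72
[210 206 217] [  1.8 -57.2   1.9 -48.7] mid y -52.94
[218 207 218] [ -5.2 -57.3  -5.3 -48.8] mid y -53.03
[226 208 218] [-12.3 -57.3 -12.1 -49.3] mid y -53.3
[234 209 218] [-20.  -57.6 -19.7 -50.2] mid y -53.9
[242 210 219] [-27.  -57.3 -27.5 -50.2] mid y -53.77
```

View pics/w24.png

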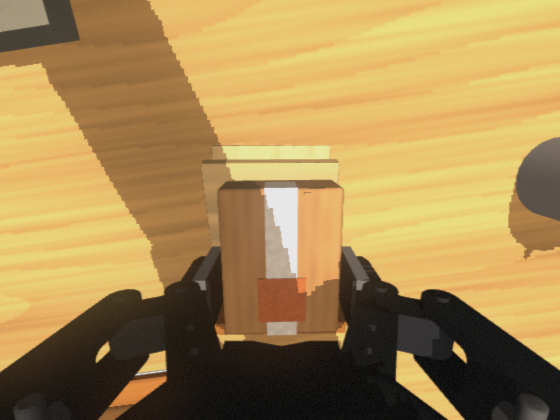

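The thin carton (219–343) has its centre at 281 and the bed edge (203–338) has its centre at 270, so it needs about -7.5 mm in tool y.

Call:
servo_tool(
  moves=[
    [255,[-0.004,-0.003,0.002],0],
    [255,[-0.004,-0.002,0.002],0],
    [255,[-0.001,-0.001,0.002],0],
    [255,[0,0,0],0],
    [255,[0,0,0],0],
    [255,[0,0,0],0],
    [255,[0,0,0],0],
    [255,[0,0,0],0],
  ],
)

```text
time: 33.63
tool_pos: [0.6311, 0.182, 0.1403]
tcp_rot: [-0.203, -3.09, -0.032]
wrist_force: [-0.3, -0.4, -1.2]
width: 0.625
```

```bash
python3 chk.py w25; python3 -c "
from h import *
go(.640,.1735,.125,-8)
s,R=st();print(R[:,2])"; python3 wr.py | grep -v '559\|  0 \|  1 '|head -8
```

```text
t 33.63 pos [0.6311 0.182  0.1403] yaw tool x 172.51 tilt 2.83 F [-0.3 -0.4 -1.2] w 0.625
shift in present axes [-0.0332 -0.344   0.0572] | turn about tool z 0.0395 | shift after turning [-0.0468 -0.3425  0.0572]
[-0.0434  0.0237 -0.9988]
top slope 1.65974999619999 [-1.0284  1.3028  0.5614]
t 33.68 pos [0.6311 0.182  0.1403] yaw tool x 172.51 tilt 2.83 F [-0.  -0.1 -1.3] w 0.631
shift in present axes [-0.0106 -0.0075  0.0147] | turn about tool z 0.0089 | shift after turning [-0.0107 -0.0074  0.0147]
[-0.0433  0.0238 -0.9988]
comp [0, 0, 45, 25, 899]
comp [197, 157, 144, 95, 4298]
[159 198 338] [ 42.9 -56.6  42.8  41.8] mid y -7.36
[167 198 339] [ 37.5 -56.4  37.5  42.3] mid y -7.08
[175 199 339] [ 31.8 -56.4  31.6  42.9] mid y -6.73
[183 200 338] [ 26.1 -56.   25.9  42.4] mid y -6.79
[191 201 216] [ 19.9 -56.2  19.9 -45.3] mid y -50.78
[199 202 216] [ 13.7 -56.1  13.5 -46.1] mid y -51.09
```

View pics/w25.png

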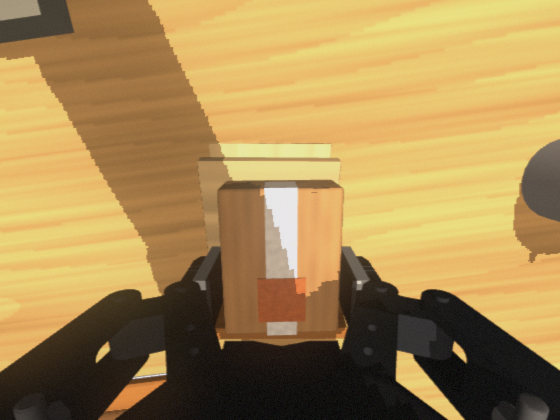

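Call:
servo_tool(
  moves=[
    [255,[-0.004,-0.003,0.002],0.007],
    [255,[-0.003,-0.0025,0.002],0],
    [255,[-0.001,-0.001,0.001],0],
    [255,[0,0,0],0],
    [255,[0,0,0],0],
    [255,[0,0,0],0],
    [255,[0,0,0],0],
    [255,[0,0,0],0],
  ],
)

```text
time: 34.4
tool_pos: [0.6391, 0.173, 0.1342]
tcp_rot: [-0.217, -3.089, -0.032]
wrist_force: [0.6, 0.6, -1.5]
width: 0.626
```

```bash
python3 chk.py w26; python3 -c "
from h import *
go(.640,.1735,.125,-8)
s,R=st();print(R[:,2])"; python3 wr.py | grep -v '559\|  0 \|  1 '|head -8
```

```text
t 34.4 pos [0.6391 0.173  0.1342] yaw tool x 172.0 tilt 2.82 F [ 0.6  0.6 -1.5] w 0.626
shift in present axes [-0.0268 -0.3358  0.0517] | turn about tool z 0.0305 | shift after turning [-0.037  -0.3349  0.0517]
[-0.0431  0.0237 -0.9988]
top slope 0.0378081688333286 [-0.0255  0.0279  0.141 ]
t 34.45 pos [0.6392 0.173  0.1343] yaw tool x 172.0 tilt 2.81 F [ 0.2  0.5 -1. ] w 0.627
shift in present axes [-0.0012  0.0005  0.0093] | turn about tool z -0.0 | shift after turning [-0.0012  0.0005  0.0093]
[-0.0429  0.0237 -0.9988]
comp [205, 144, 149, 102, 5992]
[146 207 352] [ 52.1 -48.3  52.2  49.3] mid y 0.52
[154 206 353] [ 47.  -48.7  46.9  50.3] mid y 0.77
[162 207 352] [ 41.6 -48.6  41.6  49.7] mid y 0.55
[170 208 351] [ 35.7 -49.   35.8  49.9] mid y 0.48
[178 209 350] [ 30.1 -48.7  30.   49.9] mid y 0.59
[186 210 349] [ 24.4 -48.4  24.   49.9] mid y 0.75
[194 210 348] [ 18.3 -49.1  18.   49.7] mid y 0.31
```

View pics/w26.png

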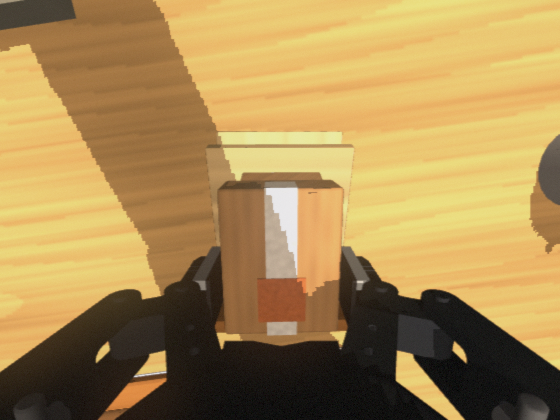

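Aligned: the thin carton, the thick carton under it and the bed all have their centres near column 281. I lower it onto the stack.

Call:
servo_tool(
  moves=[
    [255,[-0.001,0,0.005],0],
    [255,[-0.001,0,0.006],0],
    [255,[-0.001,0,0.005],0],
    [255,[0,0,0.004],0],
    [255,[0,0,0.003],0],
    [255,[0,0,0.002],0],
    [255,[0,0,0.002],0],
    [255,[0,0,0.002],0],
  ],
)

```text
time: 35.17
tool_pos: [0.6475, 0.1725, 0.1121]
tcp_rot: [-0.214, -3.103, -0.032]
wrist_force: [-3.3, -2.1, 12.5]
width: 0.624
```

```bash
python3 chk.py w27; python3 -c "
from h import *
go(.6505,.1721,.1126,-8)"; python3 wr.py | grep -v '559\|  0 \|  1 '|head -6
```

```text
t 35.17 pos [0.6475 0.1725 0.1121] yaw tool x 172.11 tilt 2.14 F [-3.3 -2.1 12.5] w 0.624
shift in present axes [-0.0163 -0.3362  0.03  ] | turn about tool z 0.0324 | shift after turning [-0.0272 -0.3355  0.03  ]
[-0.0299  0.0225 -0.9993]
top slope 0.2581825408226373 [-0.2563  0.0312  0.2691]
t 35.22 pos [0.6476 0.1725 0.1122] yaw tool x 172.11 tilt 2.13 F [-1.9 -0.8  9.6] w 0.623
shift in present axes [-0.0029 -0.     -0.0005] | turn about tool z 0.0019 | shift after turning [-0.0029 -0.     -0.0005]
comp [194, 129, 170, 119, 8680]
[131 196 362] [ 62.1 -48.6  62.2  49.9] mid y 0.69
[139 195 362] [ 57.6 -49.5  57.6  49.5] mid y 0.01
[147 196 361] [ 53.  -49.   52.9  49.5] mid y 0.24
[155 197 360] [ 48.1 -49.2  48.1  49.4] mid y 0.08
[163 198 359] [ 43.3 -49.   43.   49.8] mid y 0.4
```

View pics/w27.png

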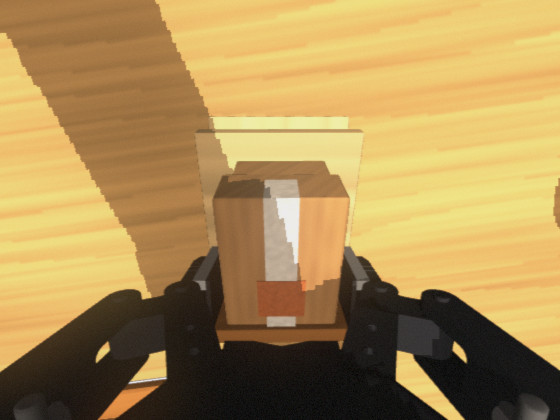

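Flush, with a top slope of 0.258. I slide it to the backstop.

Call:
servo_tool(
  moves=[
    [255,[-0.003,0,0.001],0],
    [255,[-0.004,0,0.001],0],
    [255,[-0.004,0,0.001],0],
    [255,[-0.004,0,0.001],0],
    [255,[-0.004,0,0.001],0],
    [255,[-0.004,0,0.001],0],
    [255,[-0.004,0,0.001],0],
    [255,[-0.004,0,0.001],0],
  ],
)

```text
time: 35.93
tool_pos: [0.6597, 0.1714, 0.1085]
tcp_rot: [-0.211, -3.054, -0.028]
wrist_force: [-14.1, 1.0, 16.9]
width: 0.628
```

```bash
python3 chk.py w28
```

```text
t 35.93 pos [0.6597 0.1714 0.1085] yaw tool x 172.12 tilt 4.72 F [-14.1   1.   16.9] w 0.628
shift in present axes [-0.0054 -0.3365  0.0283] | turn about tool z 0.0327 | shift after turning [-0.0164 -0.3362  0.0283]
[-0.0787  0.024  -0.9966]
top slope 0.2792487302932521 [-0.2736  0.0558  0.2764]
```

View pics/w28.png

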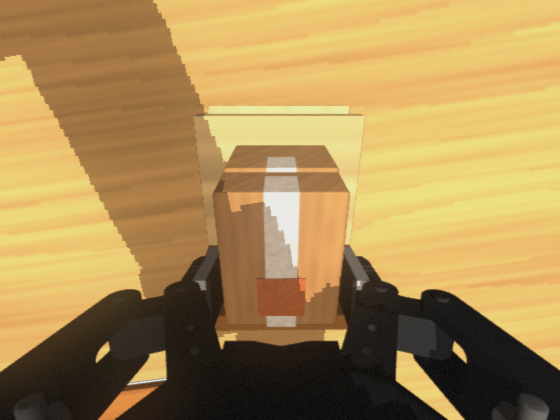

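Again the thick carton shows as about a 2 mm strip (rows 167–171). I release and then nudge it back with shut fingers.

Call:
servo_tool(
  moves=[
    [255,[0,0,-0.0005],0],
    [0,[0,0,0],0],
    [0,[0,0,0],0],
    [0,[0,0,0],0],
    [0,[0,0,0],0],
    [0,[0.003,0,-0.02],0],
    [0,[0.01,0,-0.03],0],
    [0,[0.02,0,-0.02],0],
  ],
)

```text
time: 36.65
tool_pos: [0.6314, 0.1726, 0.1727]
tcp_rot: [-0.213, -3.04, -0.022]
wrist_force: [0.7, 0.4, 0.7]
width: 0.997
```

```bash
python3 chk.py w29; python3 -c "
from h import *
go(.578,.1827,.115,-8)"
```

```text
t 36.65 pos [0.6314 0.1726 0.1727] yaw tool x 172.01 tilt 5.43 F [0.7 0.4 0.7] w 0.997
shift in present axes [-0.0406 -0.3342  0.0911] | turn about tool z 0.0308 | shift after turning [-0.0509 -0.3328  0.0911]
[-0.0923  0.021  -0.9955]
top slope 2.569539209542553 [-0.6128  2.4954  0.1294]
t 36.7 pos [0.6294 0.1738 0.1771] yaw tool x 172.07 tilt 5.39 F [-2.6  0.4  2.3] w 1.0
shift in present axes [0.0461 0.0011 0.0667] | turn about tool z 0.0012 | shift after turning [0.0461 0.0011 0.0667]
```

View pics/w29.png

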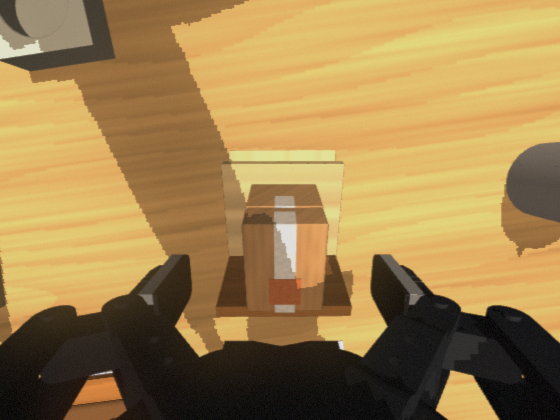

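Call:
servo_tool(
  moves=[
    [255,[0.022,0,0],0],
    [255,[0.018,0,0],0],
    [255,[0.012,0,0.01],0],
    [255,[0.002,0,0.02],0],
    [255,[0,0,0.02],0],
    [255,[0,0,0.014],0],
    [255,[0,0,0.006],0],
    [255,[0,0,0],0],
  ],
  newtons=40,
)

```text
time: 37.37
tool_pos: [0.5718, 0.184, 0.115]
tcp_rot: [-0.212, -3.055, -0.031]
wrist_force: [-0.2, -0.5, -0.3]
width: -0.002
```

```bash
python3 -c "
from h import *
go(.5987,.1798,.090,-8)
s,R=st();print(R[:,2])"
```

```text
t 37.37 pos [0.5718 0.184  0.115 ] yaw tool x 172.08 tilt 4.66 F [-0.2 -0.5 -0.3] w -0.002
shift in present axes [-0.0291 -0.0008  0.0228] | turn about tool z 0.0014 | shift after turning [-0.0291 -0.0008  0.0228]
[-0.0772  0.0256 -0.9967]
```

Call:
servo_tool(
  moves=[
    [255,[0,0,0.01],0],
    [255,[0,0,0.01],0],
    [255,[-0.003,0,0.004],0],
    [255,[-0.005,0,0.001],0],
    [255,[-0.005,0,0],0],
    [255,[-0.005,0,0],0],
    [255,[-0.004,0,0],0],
    [255,[-0.003,0,0],0],
  ],
)

```text
time: 38.03
tool_pos: [0.5967, 0.1814, 0.0872]
tcp_rot: [-0.214, -3.052, -0.032]
wrist_force: [-14.0, 2.9, 9.8]
width: -0.0
```

```bash
python3 -c "
from h import *
go(.5987,.1798,.090,-8)
s,R=st();print(R[:,2])"
```

```text
t 38.03 pos [0.5967 0.1814 0.0872] yaw tool x 172.03 tilt 4.85 F [-14.    2.9   9.8] w -0.0
shift in present axes [-0.002  -0.0012 -0.003 ] | turn about tool z 0.0006 | shift after turning [-0.002  -0.0012 -0.003 ]
[-0.0802  0.0267 -0.9964]
```

Call:
servo_tool(
  moves=[
    [255,[-0.003,0,-0.001],0],
    [255,[-0.003,0,-0.001],0],
    [255,[-0.003,0,0],0],
    [255,[0.004,0,0],0],
    [255,[0.015,0,-0.005],0],
    [255,[0.02,0,-0.02],0],
    [255,[0.02,0,-0.03],0],
    [255,[0.02,0,-0.03],0],
  ],
)

```text
time: 38.7
tool_pos: [0.5258, 0.1885, 0.1758]
tcp_rot: [-0.217, -3.018, -0.026]
wrist_force: [0.6, 0.4, 0.2]
width: -0.002
```

Call:
servo_tool(
  moves=[
    [0,[0.03,-0.02,0],0],
    [0,[0.03,-0.02,0],0],
    [0,[0.03,-0.02,0],0],
    [0,[0.03,-0.02,0],0],
    [0,[0.01,-0.01,0],0],
    [0,[0,0,0],0],
    [0,[0,0,0],0],
    [0,[0,0,0],0],
  ],
)

```text
time: 39.37
tool_pos: [0.3878, 0.1182, 0.2024]
tcp_rot: [-0.216, -3.05, -0.04]
wrist_force: [-0.4, 0.5, 0.4]
width: 0.998
```

Run:
```python
from h import *
go(.5,.0,.2,-8)
c=bot.read_camera('top')
p=c['pixels'][110:280,90:460]; cv2.imwrite("pics/t30.png",cv2.resize(p,None,fx=2.1,fy=2.1,interpolation=cv2.INTER_CUBIC)[:,:,::-1])
c=bot.read_camera('scene'); p=c['pixels'][100:370,100:460]; cv2.imwrite("pics/s30.png",cv2.resize(p,None,fx=2.2,fy=2.2,interpolation=cv2.INTER_CUBIC)[:,:,::-1])
c=bot.read_camera('wrist');cv2.imwrite('pics/w30.png',c['pixels'][:,:,::-1])
```

```text
t 39.37 pos [0.3878 0.1182 0.2024] yaw tool x 171.94 tilt 5.03 F [-0.4  0.5  0.4] w 0.998
shift in present axes [-0.1274 -0.1011 -0.0106] | turn about tool z -0.001 | shift after turning [-0.1273 -0.1012 -0.0106]
```

View pics/t30.png

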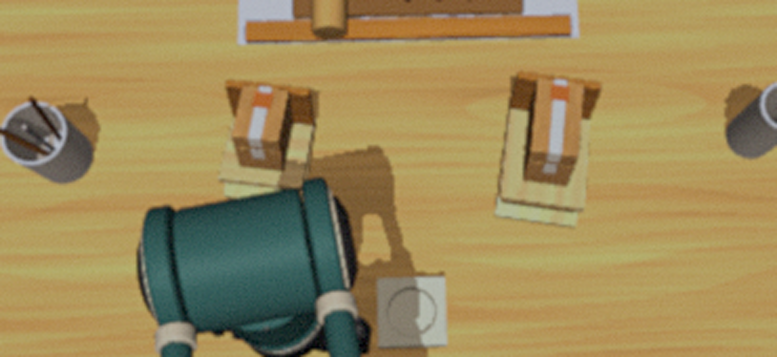

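View pics/s30.png

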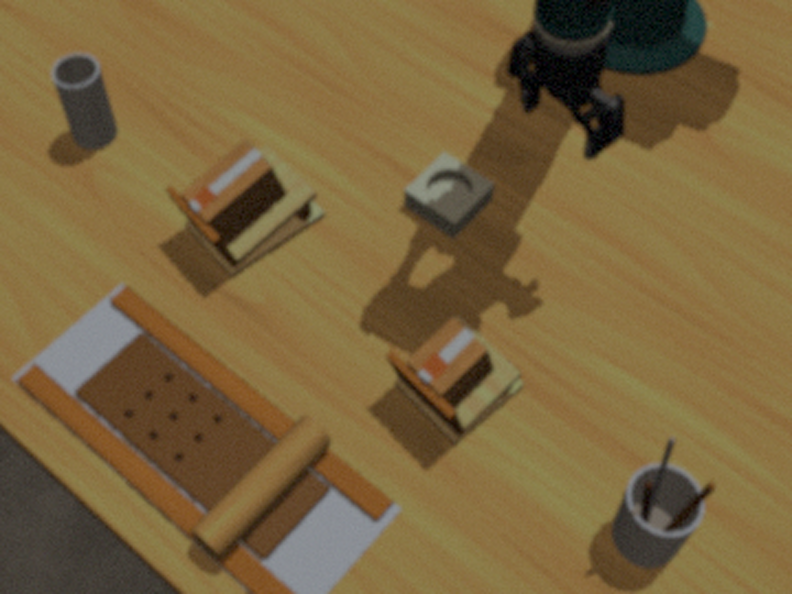

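View pics/w30.png

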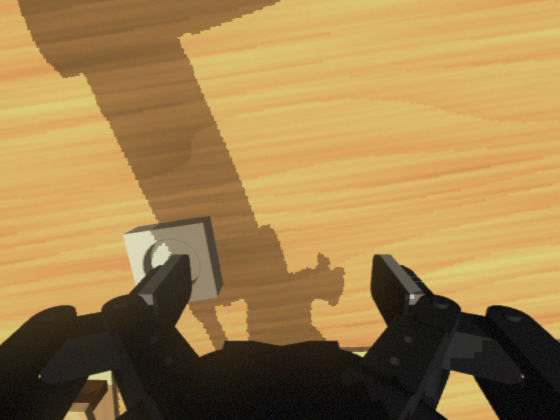

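Both stacks look right: top view deep stack at (555,130), shallow at (262,125). I measure them in rack coordinates.

Run:
```python
from h import *
for cam in ["top","scene"]:
  c=bot.read_camera(cam); P=pts(c)
  for nm,O,yaw,L in [("deep",(.669,-.173,.028),-9.75,100),("shal",(.6695,.1698,.028),-8.0,70)]:
    a=np.radians(yaw); Rz=Rn.from_euler('z',a).as_matrix()@Rn.from_euler('y',.26).as_matrix()
    B=(P-np.array(O))@Rz*1000
    near=(c["depth"]>0)&(B[...,0]>-135)&(B[...,0]<25)&(abs(B[...,1])<60)&(B[...,2]>-8)&(B[...,2]<90)
    def rep(n,m):
        q=B[m]; 
        if len(q)<15: print(cam,nm,n,len(q)); return
        A=np.c_[q[:,:2],np.ones(len(q))]; co=np.linalg.lstsq(A,q[:,2],rcond=None)[0]
        r=cv2.minAreaRect(q[:,:2].astype(np.float32))
        print(cam,nm,n,len(q),"z",np.median(q[:,2]).round(1),"slopes",co[:2].round(3),"ctr",np.round(r[0],1),np.round(r[1],1),round(r[2],1))
    rep("thin top",near&(B[...,2]>67)&(B[...,0]<5))
    rep("bed",near&(abs(B[...,2])<5)&(B[...,0]<-8))
    m=near&(B[...,2]>15)&(B[...,2]<60)&(abs(B[...,1])>32)&(abs(B[...,1])<47)
    q=B[m]; print("  backstop face x",len(q),np.median(q[:,0]).round(2) if len(q) else '')
    for z0,z1,n in [(8,38,"thick"),(52,66,"thin")]:
        m=near&(B[...,2]>z0)&(B[...,2]<z1)&(abs(B[...,1])<22)&(B[...,0]<-L+15); q=B[m]
        print("  near face",n,len(q),np.median(q[:,0]).round(2) if len(q) else '')
```

```text
top deep thin top 793 z 70.3 slopes [ 0.003 -0.004] ctr [-51.1   1.7] [103.6  54.1] 0.2
top deep bed 853 z -1.6 slopes [0.    0.002] ctr [-68.4   1.9] [120.6 100.3] 0.0
  backstop face x 122 -1.37
  near face thick 115 -101.37
  near face thin 56 -101.47
top shal thin top 553 z 70.1 slopes [-0.001  0.004] ctr [-35.6  -3.8] [66.2 78.4] 87.3
top shal bed 584 z -1.7 slopes [ 0.    -0.004] ctr [-50.8   1.1] [ 83.8 101.2] 0.5
  backstop face x 97 -2.61
  near face thick 109 -72.92
  near face thin 54 -72.76
scene deep thin top 592 z 69.6 slopes [0.001 0.   ] ctr [-46.1   3.9] [101.5  58.3] 0.8
scene deep bed 472 z -1.9 slopes [ 0.005 -0.001] ctr [-65.3   3.5] [103.6 114. ] 90.0
  backstop face x 12 12.14
  near face thick 0 
  near face thin 6 -92.49
scene shal thin top 570 z 69.4 slopes [0.007 0.009] ctr [-32.   -7.3] [74.4 74.7] 89.2
scene shal bed 344 z -2.1 slopes [ 0.005 -0.009] ctr [-47.7   2.2] [79.2 99.9] 0.3
  backstop face x 29 10.51
  near face thick 0 
  near face thin 6 -64.84
```

Run:
```python
from h import *
c=bot.read_camera("top"); P=pts(c)
for nm,O,yaw,L in [("deep",(.669,-.173,.028),-9.75,100),("shal",(.6695,.1698,.028),-8.0,70)]:
    a=np.radians(yaw); Rz=Rn.from_euler('z',a).as_matrix()@Rn.from_euler('y',.26).as_matrix()
    B=(P-np.array(O))@Rz*1000; ok=c["depth"]>0
    for n,m in [("thin top",ok&(abs(B[...,2]-70.5)<4)&(B[...,0]<-10)&(B[...,0]>-L-8)&(abs(B[...,1])<36)),
                ("bed",ok&(abs(B[...,2])<5)&(B[...,0]<-10)&(B[...,0]>-130)&(abs(B[...,1])<56)),
                ("thick near face",ok&(B[...,2]>5)&(B[...,2]<42)&(B[...,0]<-L+6)&(B[...,0]>-L-12)&(abs(B[...,1])<36))]:
        q=B[m]; r=cv2.minAreaRect(q[:,:2].astype(np.float32)); 
        s=np.linalg.lstsq(np.c_[q[:,1],np.ones(len(q))],q[:,0],rcond=None)[0][0] if n[-1]=='e' else 0
        print(nm,n,len(q),np.round(r[0],1),np.round(r[1],1),round(r[2],1),"y range",q[:,1].min().round(1),q[:,1].max().round(1),"face dx/dy deg",np.degrees(s).round(2))
```

```text
deep thin top 727 [-56.5   1.7] [92.9 54.1] 0.3 y range -25.5 28.7 face dx/dy deg 0.0
deep bed 846 [-69.3   1.9] [118.8 100.1] 0.1 y range -48.2 52.1 face dx/dy deg 0.0
deep thick near face 178 [-101.4    1.6] [54.2  7.8] 85.6 y range -25.6 28.3 face dx/dy deg 0.79
shal thin top 516 [-42.4   1.4] [54.2 64.8] 89.8 y range -25.8 28.4 face dx/dy deg 0.0
shal bed 575 [-51.6   1.3] [ 81.9 101.2] 0.7 y range -49.1 51.5 face dx/dy deg 0.0
shal thick near face 166 [-72.8   0.8] [10.2 54.4] 7.3 y range -25.5 28.2 face dx/dy deg -1.44
```

```bash
python3 -c "
from h import *
s,R=st();print(s['time'],s['wrist_force'],s['joint_vel'])
print(bot.finish_job())"
```

```text
39.6667 [ 0.8749  0.8559 -0.1233] [-0.0009 -0.0026  0.0051 -0.0002 -0.0005 -0.0006]
the job is handed in; nothing more can be done
None
```

All four cartons are on their racks and the job is handed in at about 40 s. The long pair is on the deep rack and the short pair on the shallow one, thick underneath, thin on top, sample tiles up.

I gripped each carton across its width, lowered it until it tipped flush with the slope, and slid it to the backstop. After both pairs were stacked, each thick carton stood about 2 mm proud, so I pushed it back with the shut fingers.

**Last checks (top camera depth, measured in each rack's frame):**

| | Deep rack | Shallow rack |
|---|---|---|
| Gap to backstop | about 0 mm | 0.15–0.3 mm |
| Off centre across the bed | within 0.3 mm | within 0.5 mm |
| Yaw of the thin carton's top | about 0.3° | about 0.2° |
| Slope of the thin carton's top | matches the bed | matches the bed |

- **Forces:** wrist force readings at the end of each move stayed under 25 N. The arm was clear of everything at hand-in.
- **Bystanders:** the arm never touched the mould, cup or tube. In the last pictures they looked undisturbed, but I did not re-measure them.
- **Checks that disagreed:**
  - The line fit across the thick cartons' small near faces gave 0.8° (deep) and -1.4° (shallow). Those faces cover few pixels, so I put this down to noise.
  - The scene camera read several mm different at the backstop faces and near ends. It looks from behind the backstops and hardly sees those faces, so I relied on the top and wrist cameras.

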